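# Turn the wet rondel over with the spatula

## Task

Take the offset spatula by its handle, slide its blade under the freshly primed wooden rondel in the sunken bay of the painting board, keeping the blade pressed down on the bay floor with about 6 N, and with a turn of the wrist tip the rondel over its left rim so that it lies flat, primed face down, on the raised left-hand ledge. Then put the spatula back on the middle of its rubber mat, standing on its blade, and let go. Be gentle: at most 12 N on board or rondel, never touch the rondel with the gripper, do not toss it high, and leave the jar, bottle and bowl alone.

Things in the scene. Friction and masses are not known exactly. Their poses are not given: they have to be found in the camera images.
- board: Fixed wooden board, 190 (x) by 280 (y) mm. Origin: centre of its underside, on the table; x away from the robot, y left, z up. Sunken bay: x -95 to +65, y -140 to 0, floor at z 12 mm, open on its near and right sides. Raised darker ledge, top at z 18 mm: all the left half (y 0 to +140) and a 30 mm strip along the far side (x +65 to +95). So the bay has a 6 mm step on its left and far sides.
- rondel: Loose round wooden disc, 84 mm diameter, 8 mm thick, 25 to 50 g, both rims bevelled 3 mm at 45 degrees (a wedge gap under its edge). Origin: its centre, half-way through. z is its axis, out of the grey primed face, up at the start; the other face is bare wood. It starts flat in the bay, 3 to 20 mm clear of both steps.
- spatula: Loose rigid offset spatula, 160 g. Origin: under the centre of its flat steel blade; x towards the blade's tip, y left, z up. Blade 100 (x) by 56 (y) by 1.6 mm. A thin neck rises from the blade's rear end to a level round wooden handle, 24 mm diameter, x -165 to -70 mm, its axis 50 mm above the blade's underside. It stands by itself on its blade.
- spatula_grip (a point): The point to grasp: on the axis of the spatula's handle, 115 mm behind the blade's centre and 50 mm above its underside; axes as the spatula's. As the handle is round it can be pinched from straight above or leaning to either side. Pressing with the blade pivots the handle a little in a pinch grip, so the force on the floor cannot be told from heights.
- blade_tip (a point): Middle of the front edge of the spatula's blade, on its underside; axes as the spatula's.
- mat: Fixed black rubber mat, 150 (x) by 110 (y) mm and 4 mm thick, on the table to the right; the spatula stands on it with its blade at the mat's centre, handle towards the robot. Origin: centre of its underside; x points away from the robot like the spatula's, z up.
- paint_jar: Bystander: grey lidded jar, 60 mm diameter, 75 mm tall, left of the board. Origin: centre of its underside.
- glue_bottle: Bystander: white bottle, 52 mm diameter, 150 mm tall, beyond the mat. Origin: centre of its underside.
- bead_bowl: Bystander: steel bowl, 100 mm diameter, 40 mm tall, beyond the mat. Origin: centre of its underside.

How it is judged (in metres and radians):
On the way, in this order (a step that is already met when the one before it is completed fails the run):
1. the blade is under the rondel in the bay (its tip or its centre within 32 mm of the rondel's centre seen from above, at most 5 mm above the bay floor) and is kept pressed on the board with 3 to 12 N (((horizontal distance between blade_tip and rondel below 0.032 m and z of blade_tip in the frame of board below 0.017 m) or (horizontal distance between spatula and rondel below 0.032 m and z of spatula in the frame of board below 0.017 m)) and z of rondel in the frame of board above 0.0155 m and angle between rondel's own z axis and vertical below 0.3 rad and contact force between spatula and board between 3 and 12 N), for 0.4 s.
2. the rondel is tipped up more than 45 degrees by the blade (angle between rondel's own z axis and vertical above 0.8 rad and contact force between spatula and rondel above 0.02 N).
3. the rondel lies flat, primed face down, on the left ledge (angle between rondel's own z axis and vertical above 3.04 rad and y of rondel in the frame of board above 0.015 m and linear speed of rondel below 0.03 m/s), for 0.3 s.
At the end, for the whole second after the job is handed in: The rondel lies flat and at rest, primed face down (within about 6 degrees), on the board's raised left ledge: its centre at least 15 mm past the step and still over the board. The spatula stands released and at rest on its blade on the mat, the blade's centre within 45 mm of the mat's centre (angle between rondel's own z axis and vertical above 3.04 rad and y of rondel in the frame of board between 0.015 and 0.125 m and x of rondel in the frame of board between -0.08 and 0.08 m and z of rondel in the frame of board below 0.026 m and linear speed of each of rondel, spatula below 0.02 m/s and horizontal distance between spatula and mat below 0.045 m and angle between spatula's own z axis and vertical below 0.08 rad and z of spatula in the frame of mat below 0.008 m); the robot touches nothing.
It fails at once if the gripper or arm touches the rondel (contact force between any of the fingers, the arm and rondel above 0.3 N).
It fails at once if the spatula presses on the board with more than 20 N (contact force between spatula and board above 20 N).
It fails at once if the spatula presses on the rondel with more than 12 N (contact force between spatula and rondel above 12 N).
It fails at once if the rondel's centre rises more than 130 mm above the table (height (world z) of rondel above 0.13 m).
It fails at once if a bystander is moved by more than 20 mm (distance of any of paint_jar, glue_bottle, bead_bowl from where it was at the start of the episode above 0.02 m).
It also fails if it takes over 72 s, if anything falls off the work surface, if the arm or the gripper's body presses on something with over 40 N, if the wrist force passes 120 N, or if a joint passes its speed limit or range.

## Robot

A 6-joint arm with a two-finger parallel gripper is mounted at the origin on the work surface. World frame = base frame: x ahead of the robot, y to its left, z up, the work surface at z = 0. Lengths are in mm, angles in rad, forces in N, time in s.
With the tool pointing down it reaches from about 325 to 750 mm from the base axis. Payload 7.6 kg.
Tool frame: the origin (TCP) lies midway between the tips of the shut fingers; the grasp point (between the pads) lies 19 mm behind it; z points along the fingers, y is the direction in which the jaws open and shut (so a half turn about z gives the same grasp; the last joint's range is limited). The gripper opens to 85 mm and grips with 20 to 120 N. Pads are 22 mm wide; open, the fingers measure 114 mm over their backs; the gripper's body (76 mm by 85 mm) begins 54 mm behind the grasp point. The pads swing forward as they close: fully open they stand 13 mm farther back than shut.
Start: joints at [1.236, 0.052, 1.401, -0, 1.689, -0.07], TCP at [137.384, 506.726, 231.323] pointing down, gripper open.
Joint ranges: [-2.9, 2.9], [-0.91, 2.17], [0.12, 2.37], [-1.06, 4.2], [0.26, 2.73], [-2.93, 2.93]. Speed limits (rad/s): [2.57, 2.57, 3.01, 3.14, 3.14, 3.14].

## Interface

Orientations are given as a 3x3 rotation matrix whose columns are the frame's x, y, z axes.
In Python, from rig import get_state, imaging, order gives the robot as it stands. The module is installed in compiled form; this text tells all that it offers.
- The arm moves only by the tool jog_arm, never from a script. Its argument "increments" is a list of rows, each a list of 7 numbers: the turn, a rotation vector about the tool's x, y, z in degrees, then the shift along the tool's x, y, z in mm, then the opening, from -1 (shut) to 1 (fully open). In form: [[rx, ry, rz, tx, ty, tz, hand], ...]. A call has 1 to 20 rows; each row shifts and turns the commanded pose from where the row before left it, along the tool's axes as they then stand; what a row does not reach is not made up. A row lasts 1/8 s, in which the tool goes at most 62.5 mm and 10.7 degrees, less where a joint would pass 70% of its speed; a pose out of reach is approached as far as the arm can. A call is refused whole if a number of a shift passes 62.5 or a number of a turn 10.7, either way. A call with a gripper value outside its range is refused whole. The fingers move at their own pace and stop on an object; "grip_force" is the grip in N (left out, the last holds). Time passes only in rows, so rows that do not move let the fingers close. It gives the time, the measured TCP pose, the force and the opening at its end, in the units of the state.
- get_state(): the state, without advancing time (a new reading comes with each control period).
- imaging.camera(name): name is "side" or "top"; returns (picture, depth): 400x640x3 uint8, blue, green, red; 400x640 float32, mm along the optical axis (not along the pixel's ray), 0 where there is no reading.
- imaging.camera_info(name): a dict with "fx", "fy", "cx", "cy" (pixels), "eye" and "rotation" of the camera in the world. Camera axes: x right, y up, looking along -z (the intrinsics and any distortion apply to the point x, -y, -z); pixel columns grow to the right and rows downward; lengths in mm; the calibration is good to about 2 mm. A picture is of the moment at which its call begins. camera_info takes no time and is no camera call.
- order.close_job(): hands the job in, once; it reports no verdict.
The state is a dict: "time": time; "joint_positions": joint angles; "qd": joint speeds; "joint_torque": joint torques, N m; "tcp_pos": TCP position; "ee_rot": TCP orientation; "wrist_force": force on the tool from outside, world axes, zero at the start; "torque": the same for the moment, N m; "finger_gap": finger opening in mm.
Only numpy, scipy, OpenCV 4.12 (cv2) and the standard library are available. Lean on these libraries where they do the work, as an engineer would, in place of code of your own. Each camera call takes 0.05 s, during which the arm holds its last target.

## Working session

There is one attempt and no reset: what is moved stays moved. The work goes in short steps, Python scripts to look and compute and a tool call to move; the robot and the scene stay as the last step left them, time stands still between calls to the robot, and variables do not carry over. Pictures are saved under pics/ and viewed, and the job is handed in when it is done.

Besides the shell and the picture viewer there is one more tool, called after "Request:" as name(argument=value, ...) on one line, values as JSON. jog_arm: Moves the arm, as the interface text tells. Its arguments: {"type":"object","properties":{"increments":{"type":"array"},"grip_force":{"type":"number"}},"required":["increments"]}

```bash
mkdir -p pics; python3 - <<'E'
from rig import get_state, imaging
import cv2,numpy as np
for n in("top","side"):
    p,d=imaging.camera(n); cv2.imwrite(f"pics/{n}0.png",p); np.save(f"{n}0.npy",d); np.save(f"{n}0p.npy",p)
    i=imaging.camera_info(n); print(n,i)
s=get_state(); print(s)
E
```

```text
top {'fx': 381.5217074674354, 'fy': 381.5217074674354, 'cx': 320.35450159508696, 'cy': 201.9504790893233, 'eye': array([ 434.45728179,    4.80956855, 1035.61429202]), 'rotation': array([[ 8.29845763e-04,  9.86789417e-01, -1.62006043e-01],
       [-9.99754749e-01, -2.76657587e-03, -2.19724521e-02],
       [-2.21303852e-02,  1.61984545e-01,  9.86545110e-01]])}
side {'fx': 363.7733346060102, 'fy': 363.7733346060102, 'cx': 321.36770433069574, 'cy': 201.9865319597151, 'eye': array([ 155.84281118, -516.7797108 ,  813.85089155]), 'rotation': array([[ 0.77606462,  0.47011305, -0.42037772],
       [-0.63060456,  0.58675839, -0.50798866],
       [ 0.00784806,  0.65932413,  0.75181786]])}
{'time': 0.1, 'joint_positions': array([ 1.23568434e+00,  5.27837926e-02,  1.40161665e+00,  2.91136644e-05,
        1.68862635e+00, -7.02618178e-02]), 'qd': array([-0.00042474, -0.00234693, -0.00195872,  0.00018245,  0.00046445,
        0.00139058]), 'joint_torque': array([ 1.25905801e-03, -3.82576740e+01, -3.60989070e+01, -5.67674454e-05,
        4.69958686e-03,  4.49040715e-05]), 'tcp_pos': array([137.28714256, 506.44919023, 230.55472017]), 'ee_rot': array([[-9.65132590e-01,  2.61761024e-01, -4.98956024e-04],
       [ 2.61761468e-01,  9.65131662e-01, -1.34485486e-03],
       [ 1.29527670e-04, -1.42857072e-03, -9.99998971e-01]]), 'wrist_force': array([-0.33643645,  0.32563623,  0.08446351]), 'torque': array([0.06230419, 0.00272954, 0.03188064]), 'finger_gap': 85.02017474253869}
```

View pics/top0.png

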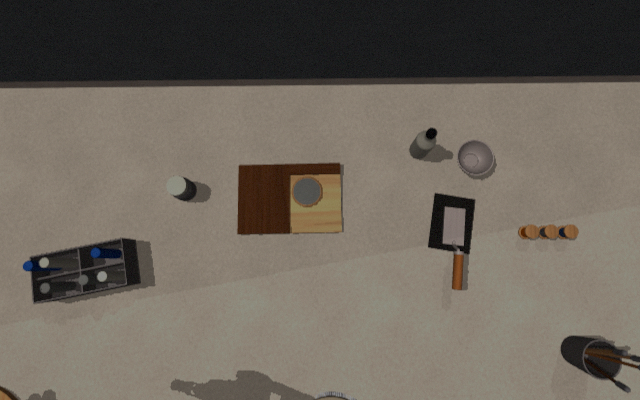

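View pics/side0.png

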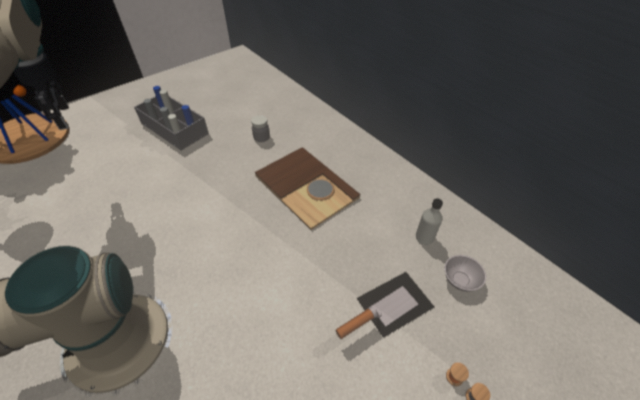

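The top view shows the board at cols 238–341, rows 164–234, with the rondel near (307,191). The mat is near (452,223), with the blade at (455,227) and the handle down to (458,290). Next I'll measure them with masks.

```bash
cat > h.py <<'E'
import numpy as np, cv2
from rig import get_state, imaging
def ray(n,u,v):
    i=imaging.camera_info(n)
    d=np.array([(u-i['cx'])/i['fx'],-(v-i['cy'])/i['fy'],-1.0])
    return np.array(i['eye']),np.array(i['rotation'])@d
def onplane(n,u,v,z):
    e,d=ray(n,u,v); return (e+d*(z-e[2])/d[2])
def proj(n,P):
    i=imaging.camera_info(n); c=np.array(i['rotation']).T@(np.array(P)-i['eye'])
    return i['cx']+i['fx']*c[0]/-c[2], i['cy']-i['fy']*c[1]/-c[2]
def cloud(n,d):
    i=imaging.camera_info(n); v,u=np.mgrid[0:400,0:640]
    c=np.stack([(u-i['cx'])/i['fx']*d,-(v-i['cy'])/i['fy']*d,-d],-1)
    return c@np.array(i['rotation']).T+i['eye']
E
python3 - <<'E'
import cv2,numpy as np
a=np.load('top0p.npy'); s=np.load('side0p.npy')
c1=cv2.resize(a[155:245,230:350],None,fx=6,fy=6,interpolation=cv2.INTER_CUBIC)
c2=cv2.resize(a[185:300,415:500],None,fx=5,fy=5,interpolation=cv2.INTER_CUBIC)
cv2.imwrite('pics/c1.png',c1);cv2.imwrite('pics/c2.png',c2)
c3=cv2.resize(s[265:345,325:440],None,fx=6,fy=6,interpolation=cv2.INTER_CUBIC);cv2.imwrite('pics/c3.png',c3)
from h import *
P=cloud('top',np.load('top0.npy'))
for u,v in [(300,300),(307,191),(320,220),(260,200),(455,227),(458,270),(458,280),(440,240),(400,230)]: print(u,v,P[v,u].round(1))
P=cloud('side',np.load('side0.npy'))
for u,v in [(320,189),(275,180),(398,302),(355,322),(300,300)]: print(u,v,P[v,u].round(1))
E
```

```text
300 300 [341.9  81.6  -2.2]
307 191 [631.5  63.7  19.9]
320 220 [553.   28.5  13.6]
260 200 [607.2 191.2  18.9]
455 227 [ 534.5 -334.6    4.1]
458 270 [ 421.5 -315.9   65.1]
458 280 [ 397.2 -313.5   68.2]
440 240 [ 499.7 -293.     3.2]
400 230 [ 5.270e+02 -1.879e+02 -5.000e-01]
320 189 [628.6  61.7  20.9]
275 180 [546.3 179.4  18.2]
398 302 [ 549.1 -331.8    8.1]
355 322 [ 415.6 -319.4   67.3]
300 300 [ 372.7 -178.6    1.1]
```

View pics/c1.png

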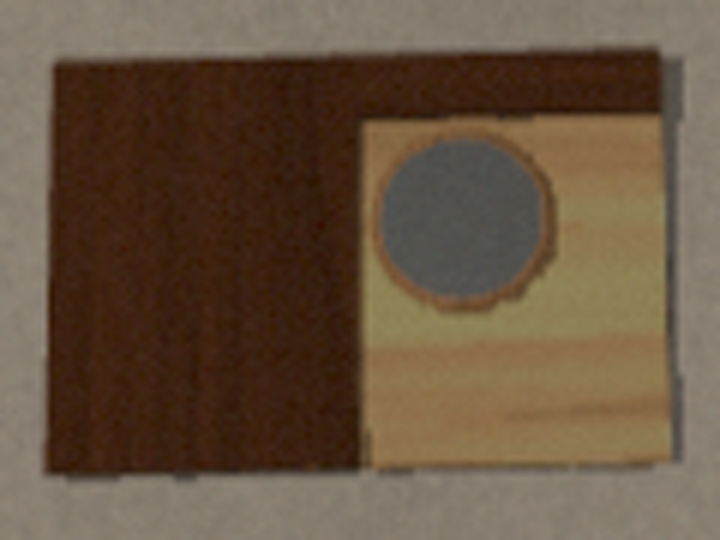

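View pics/c2.png

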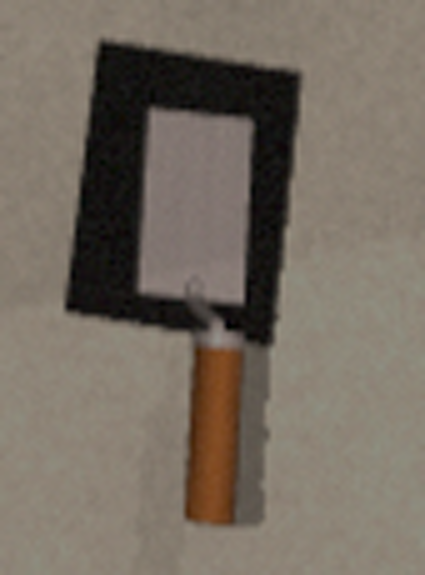

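View pics/c3.png

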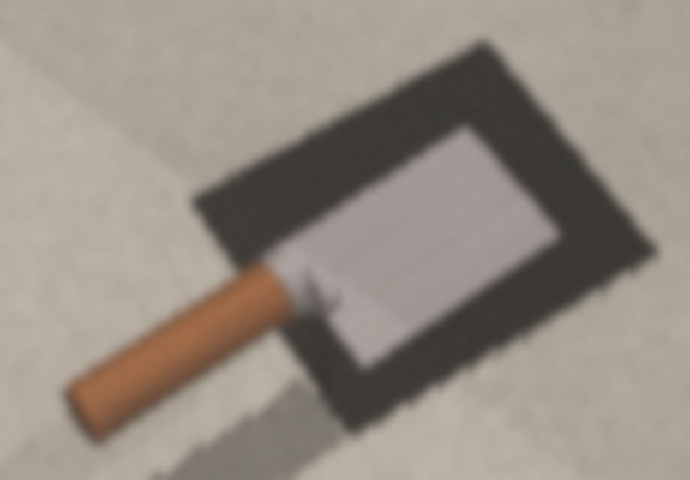

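The crops show the board nearly square to the image, with the rondel close to the bay's far-left corner. The blade lies on the mat and the brown handle points toward the robot.

```bash
cat > m.py <<'E'
from h import *
def big(m):
    c,_=cv2.findContours(m.astype(np.uint8),cv2.RETR_EXTERNAL,cv2.CHAIN_APPROX_NONE)
    return max(c,key=cv2.contourArea)[:,0,:].astype(float)
def rect(n,m,z):
    m8=cv2.resize(m.astype(np.float32),None,fx=4,fy=4,interpolation=cv2.INTER_LINEAR)>.5
    c=(big(m8)+.5)/4-.5
    w=np.array([onplane(n,u,v,z)[:2] for u,v in c],np.float32)
    return cv2.minAreaRect(w), w
def roi(p,r):
    m=np.zeros(p.shape[:2],bool); m[r[1]:r[3],r[0]:r[2]]=1; return m
E
python3 - <<'E'
from m import *
R={'top':dict(b=(225,150,352,245),s=(420,185,490,300)),'side':dict(b=(245,140,370,235),s=(325,265,440,345))}
for n in('top','side'):
    p=np.load(n+'0p.npy'); h=cv2.cvtColor(p,cv2.COLOR_BGR2HSV); H,S,V=[h[...,k].astype(int) for k in range(3)]
    rb=roi(p,R[n]['b']); rs=roi(p,R[n]['s'])
    print(n)
    for (u,v) in ([(307,191),(260,200),(325,220),(238+20,245),(455,227),(437,240),(458,270),(480,250)] if n=='top' else [(320,189),(300,165),(320,210),(398,302),(365,305),(355,322),(410,325)]): print((u,v),h[v,u],end=' ')
    print()
    wood=rb&(S>75)
    dark=wood&(V<95)&(H<14)
    r,w=rect(n,wood&(V>0),16); print('board@16',r)
    light=wood&(V>100)
    r,w=rect(n,cv2.morphologyEx(light.astype(np.uint8),cv2.MORPH_CLOSE,np.ones((5,5))),12); print('light',r)
    mm=cv2.erode(cv2.resize(np.zeros(1),(1,1)),None) if 0 else None
    g=rb&(S<60)
    # disc: grey inside bay
    cu,cv_=((307,191) if n=='top' else (320,189))
    nl,lab=cv2.connectedComponents(g.astype(np.uint8)); dm=lab==lab[cv_,cu]
    r,w=rect(n,dm,20); print('grey disc',dm.sum(),r, cv2.minEnclosingCircle(w), w.mean(0))
    han=rs&(S>110)
    r,w=rect(n,han,54+0); print('handle@54',r)
    blk=rs&(V<65)&(S<80); 
    r,w=rect(n,blk|0,4); print('mat',r)
    bl=rs&(V>(120 if n=='top' else 130))&(S<40)
    print()
    np.save('x.npy',bl)
    cv2.imwrite(f'pics/mk_{n}.png',np.dstack([wood,dm|han,blk]).astype(np.uint8)[140:345,225:500]*255)
E
```

```text
top
(307, 191) [25 18 83] (260, 200) [ 13 200  60] (325, 220) [ 18 114 141] (258, 245) [ 17  44 134] (455, 227) [  8  36 126] (437, 240) [ 0  0 19] (458, 270) [ 13 190 130] (480, 250) [ 20  38 141] 
board@16 ((613.379638671875, 112.68132019042969), (193.88262939453125, 283.3856201171875), 1.0310919284820557)
light ((600.1738891601562, 41.24953842163086), (162.56613159179688, 140.11599731445312), 0.7967370748519897)
grey disc 535 ((631.6449584960938, 65.14959716796875), (70.1473159790039, 68.39667510986328), 89.8446273803711) ((631.4226684570312, 65.49506378173828), 37.13639831542969) [631.61176   65.788765]
handle@54 ((417.41094970703125, -317.81365966796875), (25.93675422668457, 87.64637756347656), 83.67887878417969)Traceback (most recent call last):
  File "<stdin>", line 23, in <module>
  File "m.py", line 8, in rect
    w=np.array([onplane(n,u,v,z)[:2] for u,v in c],np.float32)
                ~~~~~~~^^^^^^^^^
  File "h.py", line 8, in onplane
    e,d=ray(n,u,v); return (e+d*(z-e[2])/d[2])
        ~~~^^^^^^^
  File "h.py", line 4, in ray
    i=imaging.camera_info(n)
ValueError: time passes only in moves, steps and waits
```

```bash
sed -i 's/imaging.camera_info(n)/info(n)/' h.py; cat >> h.py <<'E'
import functools
@functools.lru_cache(None)
def info(n): return imaging.camera_info(n)
E
python3 - <<'E'
from m import *
R={'top':dict(b=(225,150,352,245),s=(420,185,490,300)),'side':dict(b=(245,140,370,235),s=(325,265,440,345))}
for n in('top','side'):
    p=np.load(n+'0p.npy'); h=cv2.cvtColor(p,cv2.COLOR_BGR2HSV); H,S,V=[h[...,k].astype(int) for k in range(3)]
    rb=roi(p,R[n]['b']); rs=roi(p,R[n]['s'])
    print(n)
    for (u,v) in ([(455,227),(437,240),(458,270),(480,250)] if n=='top' else [(320,189),(300,165),(320,210),(398,302),(365,305),(355,322),(410,325),(345,275)]): print((u,v),h[v,u],end=' ')
    print()
    wood=rb&(S>75)
    r,w=rect(n,wood,16); print('board@16',r)
    light=wood&(V>100)
    r,w=rect(n,cv2.morphologyEx(light.astype(np.uint8),cv2.MORPH_CLOSE,np.ones((5,5))),12); print('light',r)
    g=rb&(S<60)
    cu,cv_=((307,191) if n=='top' else (320,189))
    nl,lab=cv2.connectedComponents(g.astype(np.uint8)); dm=lab==lab[cv_,cu]
    r,w=rect(n,dm,20); print('grey disc',dm.sum(),r, cv2.minEnclosingCircle(w), w.mean(0))
    han=rs&(S>110)
    r,w=rect(n,han,54+0); print('handle@54',r)
    blk=rs&(V<(65 if n=='top' else 90))&(S<80)
    cm=cv2.fillPoly(np.zeros(blk.shape,np.uint8),[cv2.convexHull(big(blk).astype(np.int32))],1)>0
    r,w=rect(n,cm,4); print('mat',r)
    bl=cm&(V>95)&(S<110); bl=cv2.morphologyEx(bl.astype(np.uint8),cv2.MORPH_OPEN,np.ones((4,4)))
    r,w=rect(n,bl,5.6); print('blade',r)
    cv2.imwrite(f'pics/mk_{n}.png',cv2.resize(np.dstack([wood|bl>0,dm|han,cm]).astype(np.uint8)[140:345,225:500]*255,None,fx=2,fy=2))
E
```

```text
top
(455, 227) [  8  36 126] (437, 240) [ 0  0 19] (458, 270) [ 13 190 130] (480, 250) [ 20  38 141] 
board@16 ((613.379638671875, 112.68132019042969), (193.88262939453125, 283.3856201171875), 1.0310919284820557)
light ((600.1738891601562, 41.24953842163086), (162.56613159179688, 140.11599731445312), 0.7967370748519897)
grey disc 535 ((631.6449584960938, 65.14959716796875), (70.1473159790039, 68.39667510986328), 89.8446273803711) ((631.4226684570312, 65.49506378173828), 37.13639831542969) [631.61176   65.788765]
handle@54 ((417.41094970703125, -317.81365966796875), (25.93675422668457, 87.64637756347656), 83.67887878417969)
mat ((545.9077758789062, -325.47686767578125), (114.50835418701172, 152.6283416748047), 80.17396545410156)
blade ((535.5029296875, -333.1950988769531), (56.778438568115234, 102.15355682373047), 83.74735260009766)
side
(320, 189) [ 30   9 112] (300, 165) [ 12 108  90] (320, 210) [ 20  92 186] (398, 302) [  5  20 162] (365, 305) [17 28 63] (355, 322) [ 12 140 157] (410, 325) [ 18  29 174] (345, 275) [ 17  28 176] 
board@16 ((610.9466552734375, 109.15153503417969), (195.63546752929688, 287.70379638671875), 1.0647342205047607)
light ((600.3258056640625, 42.1113395690918), (167.81350708007812, 148.88064575195312), 1.3217190504074097)
grey disc 330 ((631.144287109375, 66.96847534179688), (69.29127502441406, 71.75177001953125), 51.310585021972656) ((632.0316162109375, 66.18017578125), 37.94423294067383) [631.11334  66.0456 ]
handle@54 ((419.52178955078125, -317.1038818359375), (22.148954391479492, 88.35896301269531), 84.70703887939453)
mat ((544.7847900390625, -326.67919921875), (111.3288345336914, 151.40431213378906), 79.99406433105469)
blade ((533.9490966796875, -333.2395324707031), (60.54208755493164, 112.65135192871094), 83.70124053955078)
```

```bash
cat > k.py <<'E'
import numpy as np
from scipy.spatial.transform import Rotation as Ro
def base(j1,j23): return Ro.from_euler('z',j1)*Ro.from_euler('y',j23)
def wr(R,j1,j23):
    M=(base(j1,j23).inv()*R*Ro.from_euler('z',-np.pi/2)).as_matrix()
    out=[]
    for s in(1,-1):
        j5=np.arctan2(s*np.hypot(M[0,2],M[1,2]),M[2,2]); out.append((np.arctan2(s*M[1,2],s*M[0,2]),j5,np.arctan2(s*M[2,1],-s*M[2,0])))
    return out
def grip(yaw,lean,flip=0):
    # lean>0: body to the right (-y side) ; tool x = -handle dir
    h=Ro.from_euler('z',yaw,degrees=True)*Ro.from_euler('x',lean,degrees=True)
    M=np.array([[-1,0,0],[0,1,0],[0,0,-1.]])
    R=h*Ro.from_matrix(M)
    return R*Ro.from_euler('z',180*flip,degrees=True)
E
python3 - <<'E'
from k import *
R0=(base(1.23568,.05278+1.40162)*Ro.from_euler('z',0)*Ro.from_euler('y',1.6886)*Ro.from_euler('z',-.07026)*Ro.from_euler('z',np.pi/2)).as_matrix().round(3); print(R0)
L=250
for name,p,yaw,leans in(('mat',(418,-318,54),-6.5,(0,20,45,60)),('board',(495,70,62),1,(45,20,0)),('boardroll',(495,140,50),1,(0,-30,-45,-60,-75))):
  for l in leans:
    R=grip(yaw,l); w=np.array(p)-L*R.as_matrix()[:,2]; j1=np.arctan2(w[1],w[0])
    for f in(0,1):
      for j23 in (1.2,1.6): print(name,l,f,j23,'j1 %.2f'%j1,[tuple(np.round(q,2)) for q in wr(grip(yaw,l,f),j1,j23)])
E
```

```text
[[-0.965  0.262 -0.   ]
 [ 0.262  0.965 -0.001]
 [ 0.    -0.001 -1.   ]]
mat 0 0 1.2 j1 -0.65 [(np.float64(0.0), np.float64(1.94), np.float64(-2.11)), (np.float64(-3.14), np.float64(-1.94), np.float64(1.03))]
mat 0 0 1.6 j1 -0.65 [(np.float64(-0.0), np.float64(1.54), np.float64(-2.11)), (np.float64(3.14), np.float64(-1.54), np.float64(1.03))]
mat 0 1 1.2 j1 -0.65 [(np.float64(0.0), np.float64(1.94), np.float64(1.03)), (np.float64(-3.14), np.float64(-1.94), np.float64(-2.11))]
mat 0 1 1.6 j1 -0.65 [(np.float64(-0.0), np.float64(1.54), np.float64(1.03)), (np.float64(3.14), np.float64(-1.54), np.float64(-2.11))]
mat 20 0 1.2 j1 -0.78 [(np.float64(0.32), np.float64(2.14), np.float64(-2.09)), (np.float64(-2.82), np.float64(-2.14), np.float64(1.05))]
mat 20 0 1.6 j1 -0.78 [(np.float64(0.28), np.float64(1.76), np.float64(-2.21)), (np.float64(-2.86), np.float64(-1.76), np.float64(0.93))]
mat 20 1 1.2 j1 -0.78 [(np.float64(0.32), np.float64(2.14), np.float64(1.05)), (np.float64(-2.82), np.float64(-2.14), np.float64(-2.09))]
mat 20 1 1.6 j1 -0.78 [(np.float64(0.28), np.float64(1.76), np.float6
[... 4994 characters left out ...]
1 1.6 j1 0.63 [(np.float64(-0.94), np.float64(2.07), np.float64(1.93)), (np.float64(2.2), np.float64(-2.07), np.float64(-1.21))]
boardroll -75 0 1.2 j1 0.66 [(np.float64(-1.53), np.float64(2.26), np.float64(-1.84)), (np.float64(1.61), np.float64(-2.26), np.float64(1.3))]
boardroll -75 0 1.6 j1 0.66 [(np.float64(-1.23), np.float64(2.18), np.float64(-1.35)), (np.float64(1.91), np.float64(-2.18), np.float64(1.8))]
boardroll -75 1 1.2 j1 0.66 [(np.float64(-1.53), np.float64(2.26), np.float64(1.3)), (np.float64(1.61), np.float64(-2.26), np.float64(-1.84))]
boardroll -75 1 1.6 j1 0.66 [(np.float64(-1.23), np.float64(2.18), np.float64(1.8)), (np.float64(1.91), np.float64(-2.18), np.float64(-1.35))]
```

Request:
jog_arm(increments=[[0,0,-0.9,-39.5,-26,-3,0.0],[0,0,-0.9,-39.5,-26,-3,0.0],[0,0,-0.9,-39.5,-26,-3,0.0],[0,0,-0.9,-39.5,-26,-3,0.0],[0,0,-0.9,-39.5,-26,-3,0.0],[0,0,-0.9,-39.5,-26,-3,0.0],[0,0,-0.9,-39.5,-26,-3,0.0],[0,0,-0.9,-39.5,-26,-3,0.0],[0,0,-0.9,-39.5,-26,-3,0.0],[0,0,-0.9,-39.5,-26,-3,0.0]])

```text
time: 1.35
tcp_pos: [475.4, 174.5, 261.1]
ee_rot: [[-0.994, 0.107, -0.001], [0.107, 0.994, 0.0], [0.001, 0.0, -1.0]]
wrist_force: [0.0, 1.3, -0.2]
finger_gap: 42.8
```

Request:
jog_arm(increments=[[0,0,0,0,-40.2,8,0],[0,0,0,0,-40.2,8,0],[0,0,0,0,-40.2,8,0],[0,0,0,0,-40.2,8,0],[0,0,0,0,-40.2,8,0],[0,0,0,0,-40.2,8,0],[0,0,0,0,-40.2,8,0],[0,0,0,0,-40.2,8,0],[0,0,0,0,-40.2,8,0],[0,0,0,0,-40.2,8,0],[0,0,0,0,-40.2,8,0],[0,0,0,0,-40.2,8,0],[0,0,0,0,-40.2,8,0],[0,0,0.3,2,-40.2,8,0],[-9.1,0,0,0,0,0,0],[-9.2,0,0,0,0,0,0],[-9.2,0,0,0,0,0,0],[-9.1,0,0,0,0,0,0],[-9.2,0,0,0,0,0,0],[-9.2,0,0,0,0,0,0]])

```text
time: 3.85
tcp_pos: [411.8, -383.9, 149.1]
ee_rot: [[-0.994, 0.064, 0.093], [0.113, 0.566, 0.817], [-0.0, 0.822, -0.569]]
wrist_force: [0.5, 0.1, 0.1]
finger_gap: 43.0
```

```bash
python3 - <<'E'
from h import *
s=get_state(); print(s['joint_positions'].round(3),s['tcp_pos'].round(1),s['ee_rot'].round(3).tolist(),s['time'])
G=np.array([420.8,-319,54]); R=s['ee_rot']
import k
T=k.grip(-6.4,55).as_matrix()
print('rotvec deg (tool)',np.degrees(k.Ro.from_matrix(R.T@T).as_rotvec()))
tgt=G+19*T[:,2]; print('tool shift',T.T@(tgt-s['tcp_pos']))
E
```

```text
[-1.06   0.749  0.923  0.648  2.222 -2.322] [ 411.8 -383.9  149.1] [[-0.994, 0.064, 0.093], [0.113, 0.566, 0.817], [-0.0, 0.822, -0.569]] 3.85
rotvec deg (tool) [ 0.29652928  0.07469071 -0.03991457]
tool shift [ -1.74159855 -40.32136888 127.22572556]
```

Request:
jog_arm(increments=[[0,0,0,-0.9,-20.2,0,0],[0,0,0,-0.9,-20.2,0,0],[0,0,0,0,0,25.4,0],[0,0,0,0,0,25.4,0],[0,0,0,0,0,25.4,0],[0,0,0,0,0,12,0]])

```text
time: 4.6
tcp_pos: [419.1, -333.7, 64.4]
ee_rot: [[-0.994, 0.066, 0.091], [0.112, 0.568, 0.815], [0.002, 0.82, -0.572]]
wrist_force: [0.7, 0.3, -0.0]
finger_gap: 42.9
```

```bash
python3 - <<'E'
from h import *
for n in('top','side'):
    p,d=imaging.camera(n); np.save(n+'1p.npy',p)
    c=p[180:310,400:540] if n=='top' else p[240:360,310:450]
    cv2.imwrite(f'pics/{n}1.png',cv2.resize(c,None,fx=4,fy=4,interpolation=cv2.INTER_CUBIC))
print(get_state()['wrist_force'],get_state()['tcp_pos'])
E
```

```text
[ 0.29431169 -0.25364697  0.08901991] [ 419.19937394 -334.06598965   64.89309316]
```

View pics/side1.png

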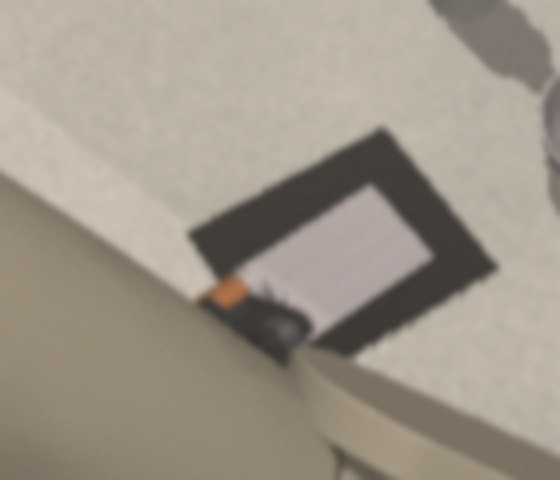

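View pics/top1.png

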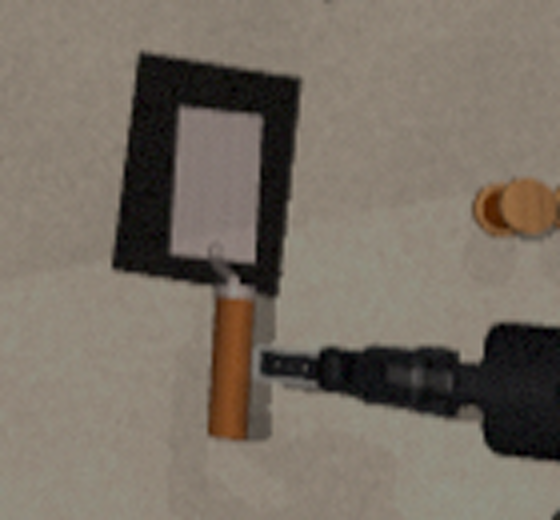

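The fingers are lined up just right of the handle, at about a third of its length from the rear. I'll advance and close.

Request:
jog_arm(increments=[[0,0,0,0,0.4,13,0],[0,0,0,0,0.4,13,0],[0,0,0,0,0.2,13,0],[0,0,0,0,0,0,0],[0,0,0,0,0,0,-1],[0,0,0,0,0,0,-1],[0,0,0,0,0,0,-1],[0,0,0,0,0,0,-1],[0,0,0,0,0,0,-1],[0,0,0,0,0,0,-1]], grip_force=110)

```text
time: 5.95
tcp_pos: [423.0, -302.8, 44.1]
ee_rot: [[-0.994, 0.065, 0.093], [0.113, 0.57, 0.814], [-0.0, 0.819, -0.574]]
wrist_force: [0.3, -0.3, -1.2]
finger_gap: 21.4
```

```bash
python3 - <<'E'
from h import *
s=get_state()
for k in('time','tcp_pos','wrist_force','torque','finger_gap','joint_positions'): print(k,s[k])
print(s['ee_rot'].round(4).tolist())
E
```

```text
time 5.95
tcp_pos [ 423.0122749  -302.78084137   44.07889734]
wrist_force [ 0.26643081 -0.33867885 -1.23284357]
torque [-0.50105565 -0.02962184 -0.06456027]
finger_gap 21.416376667528937
joint_positions [-0.98431722  0.71430459  1.20221725  0.61164677  1.97699608 -2.42161996]
[[-0.9936, 0.0646, 0.0926], [0.1128, 0.57, 0.8138], [-0.0002, 0.8191, -0.5737]]
```

Request:
jog_arm(increments=[[0,0,0,0,4.1,-2.9,-1],[0,0,0,0,8.2,-5.7,-1],[0,0,0,0,16.4,-11.5,-1],[0,0,0,0,24.6,-17.2,-1],[0,0,0,0,24.6,-17.2,-1],[0,0,0,0,20.5,-14.3,-1],[0,0,0,0,0,0,-1],[0,0,0,0,0,0,-1]])

```text
time: 6.95
tcp_pos: [422.7, -302.3, 163.2]
ee_rot: [[-0.994, 0.066, 0.092], [0.113, 0.569, 0.815], [0.001, 0.82, -0.573]]
wrist_force: [-0.3, 0.2, -1.6]
finger_gap: 21.0
```

```bash
python3 - <<'E'
from h import *
s=get_state()
for k in('time','tcp_pos','wrist_force','torque','finger_gap','joint_positions'): print(k,s[k])
for n in('top','side'):
    p,d=imaging.camera(n); np.save(n+'2p.npy',p);np.save(n+'2d.npy',d)
    c=p[160:310,400:540] if n=='top' else p[200:350,310:450]
    cv2.imwrite(f'pics/{n}2.png',cv2.resize(c,None,fx=4,fy=4,interpolation=cv2.INTER_CUBIC))
E
```

```text
time 6.95
tcp_pos [ 422.73937818 -302.34085404  163.19746538]
wrist_force [-0.34382079  0.22853709 -1.62934162]
torque [-0.52811907  0.19483072 -0.03918567]
finger_gap 21.00276243497181
joint_positions [-0.98419693  0.56118569  1.16417672  0.67222939  2.13161665 -2.29105238]
```

View pics/side2.png

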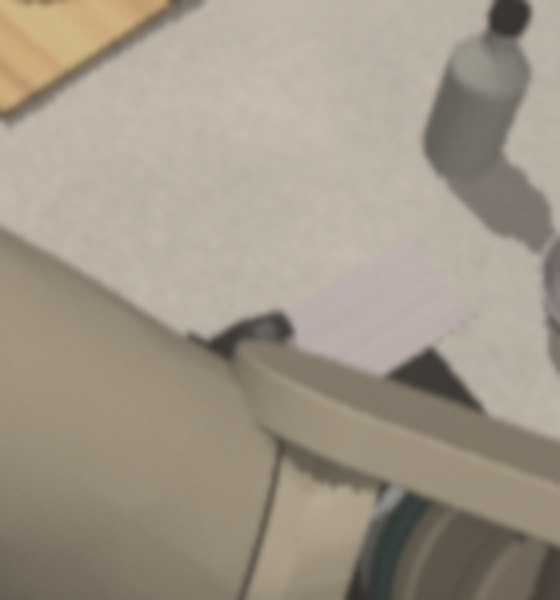

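View pics/top2.png

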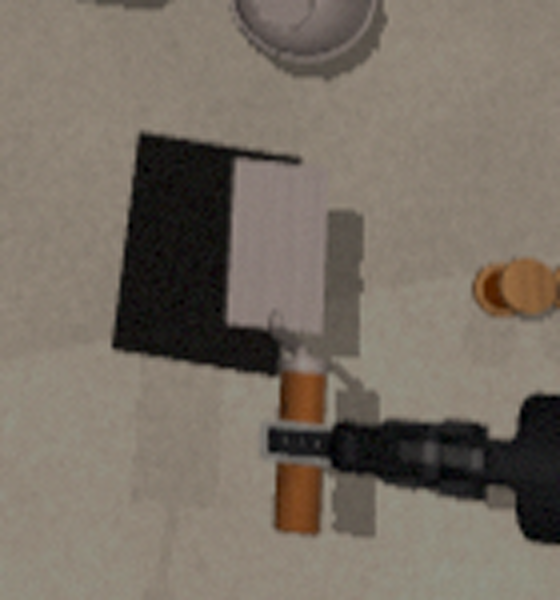

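The spatula is held cleanly, with fingers around the handle and the blade roughly level. Next I'll measure how it sits in the tool frame.

```bash
cat > blade.py <<'E'
from m import *
def blade(p,d,r,zg):
    h=cv2.cvtColor(p,cv2.COLOR_BGR2HSV).astype(int); P=cloud('top',d)
    m=roi(p,r)&(np.abs(P[...,2]-zg)<18)&(h[...,1]<75)
    m=cv2.morphologyEx(m.astype(np.uint8),cv2.MORPH_OPEN,np.ones((5,5)))>0
    mi=cv2.erode(m.astype(np.uint8),np.ones((3,3)))>0
    q=P[mi]; c=np.median(q,0); 
    A=np.c_[q[:,:2]-c[:2],np.ones(len(q))]; k,*_=np.linalg.lstsq(A,q[:,2],rcond=None)
    res=q[:,2]-A@k; print('n',mi.sum(),'c',c.round(1),'slope deg x,y',np.degrees(k[:2]).round(2),'std',res.std().round(2))
    rc,w=rect('top',m,k[2]); print('rect',rc)
    return q
E
python3 - <<'E'
from blade import *
p=np.load('top2p.npy');d=np.load('top2d.npy')
q=blade(p,d,(450,195,485,243),123)
E
```

```text
n 829 c [ 539.2 -328.7  124.6] slope deg x,y [-0.7   0.38] std 1.71
rect ((538.4332885742188, -328.92431640625), (58.12562942504883, 101.68678283691406), 83.95394897460938)
```

```bash
python3 - <<'E'
from blade import *
p=np.load('top0p.npy');d=np.load('top0.npy')
h=cv2.cvtColor(p,cv2.COLOR_BGR2HSV).astype(int); P=cloud('top',d)
def fit(m):
    q=P[m]; c=q.mean(0); A=np.c_[q[:,:2]-c[:2],np.ones(len(q))]; k,*_=np.linalg.lstsq(A,q[:,2],rcond=None); print(m.sum(),c.round(1),np.degrees(k[:2]).round(2),(q[:,2]-A@k).std().round(2))
fit(roi(p,(448,212,462,240))) # blade
fit(roi(p,(245,172,285,228))) # ledge
fit(roi(p,(295,212,335,230))) # bay
fit(roi(p,(298,183,316,200)))
fit(roi(p,(360,190,410,260)))
E
```

```text
392 [ 538.2 -331.9    9. ] [ -2.44 124.01] 27.74
2240 [608.5 178.7  21.1] [ -9.94 -20.36] 45.79
720 [551.5  43.3  15.6] [-80.59  -5.2 ] 49.23
306 [630.   64.6  27.9] [-163.77  -44.29] 51.69
3500 [ 542.1 -145.7    4.6] [-6.83 20.18] 60.93
```

```bash
python3 - <<'E'
from blade import *
p=np.load('top0p.npy');d=np.load('top0.npy')
P=cloud('top',d)
def fit(m,zg):
    m=m&(np.abs(P[...,2]-zg)<12)
    q=P[m]; c=q.mean(0); A=np.c_[q[:,:2]-c[:2],np.ones(len(q))]; k,*_=np.linalg.lstsq(A,q[:,2],rcond=None); print(m.sum(),c.round(1),np.degrees(k[:2]).round(2),(q[:,2]-A@k).std().round(2))
fit(roi(p,(448,212,462,240)),5) # blade
fit(roi(p,(245,172,285,228)),18) # ledge
fit(roi(p,(295,212,335,230)),12) # bay
fit(roi(p,(298,183,316,200)),20)
fit(roi(p,(360,190,410,260)),0)
E
```

```text
391 [ 538.4 -332.8    6.3] [0.14 1.02] 1.91
2235 [608.9 179.1  18.9] [-0.03 -0.07] 1.86
718 [551.8  43.4  12.7] [-0.1  -0.02] 1.89
304 [631.3  65.   21.3] [ 0.07 -0.3 ] 1.77
3487 [ 542.5 -146.3    0.8] [0.04 0.07] 1.9
```

Request:
jog_arm(increments=[[0,2.95,-2.07,0,0,0,-1],[0,2.95,-2.07,0,0,0,-1],[0,0,0,0.9,10,14,-1],[0,0,0,0.9,20,28.5,-1],[0,0,0,0.9,21.4,31,-1],[0,0,0,0.9,21.4,31,-1],[0,0,0,0.9,21.4,31,-1],[0,0,0,0.9,21.4,31,-1],[0,0,0,0.9,21.4,31,-1],[0,0,0,0.9,21.4,31,-1],[0,0,0,0.9,21.4,31,-1],[0,0,0,0.9,20,28.5,-1],[0,0,0,0.7,17,24,-1],[0,0,0,0,0,0,-1],[0,0,0,0,0,0,-1]])

```text
time: 8.93
tcp_pos: [408.5, 76.9, 162.9]
ee_rot: [[-1.0, -0.009, -0.012], [-0.015, 0.574, 0.819], [-0.001, 0.819, -0.574]]
wrist_force: [-0.3, 0.9, -1.6]
finger_gap: 21.0
```

```bash
python3 - <<'E'
from blade import *
s=get_state()
for k in('time','tcp_pos','wrist_force','torque','joint_positions'): print(k,s[k].round(3) if k!='time' else s[k])
print(s['ee_rot'].round(4).tolist())
p,d=imaging.camera('top'); np.save('top3p.npy',p);np.save('top3d.npy',d)
cv2.imwrite('pics/top3.png',cv2.resize(p[140:300,220:420],None,fx=4,fy=4,interpolation=cv2.INTER_CUBIC))
E
```

```text
time 8.925
tcp_pos [408.541  76.908 162.856]
wrist_force [-0.325  0.937 -1.57 ]
torque [-0.584  0.161 -0.049]
joint_positions [-0.439 -0.034  1.876  0.848  1.764 -2.061]
[[-0.9999, -0.0088, -0.0116], [-0.0146, 0.5739, 0.8188], [-0.0006, 0.8189, -0.574]]
```

View pics/top3.png

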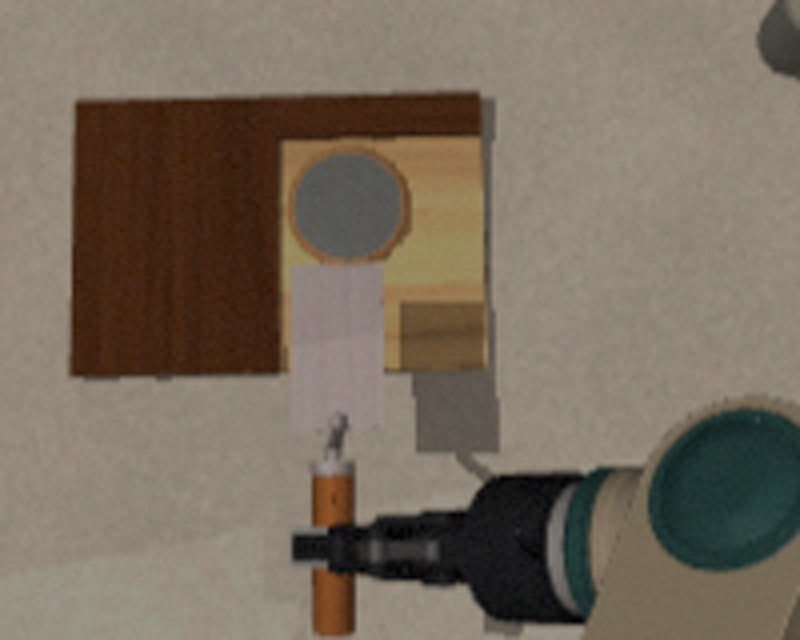

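The blade now lies over the bay and points at the rondel, with its front edge at crop row 263. I'll measure its offset from the TCP.

```bash
python3 - <<'E'
from blade import *
p=np.load('top3p.npy');d=np.load('top3d.npy')
q=blade(p,d,(285,200,325,250),123)
E
```

```text
n 771 c [525.8  64.3 124.6] slope deg x,y [-0.78 -0.16] std 1.7
rect ((526.1839599609375, 64.53116607666016), (98.24736785888672, 55.08815002441406), 0.16878460347652435)
```

Request:
jog_arm(increments=[[0,0.41,-0.29,0,0.7,1,-1],[0,0,0,0,-20.5,14.35,-1],[0,0,0,0,-20.5,14.35,-1],[0,0,0,0,-20.5,14.35,-1],[0,0,0,0,-13.1,9.2,-1],[0,0,0,0,-5.7,4,-1],[0,0,0,0,0,0,-1],[0,0,0,0,0,0,-1],[0,0,0,0,0,0,-1]])

```text
time: 10.1
tcp_pos: [408.7, 78.3, 65.3]
ee_rot: [[-1.0, -0.014, -0.017], [-0.022, 0.574, 0.819], [-0.001, 0.819, -0.574]]
wrist_force: [-0.6, 0.3, -0.8]
finger_gap: 21.0
```

```bash
cat > st.py <<'E'
from rig import get_state
s=get_state()
print(round(s['time'],2),s['tcp_pos'].round(2),'F',s['wrist_force'].round(2),'M',s['torque'].round(3),'gap',round(s['finger_gap'],1),'q',s['joint_positions'].round(2))
E
python3 st.py
python3 - <<'E'
from blade import *
p,d=imaging.camera('top'); np.save('top4p.npy',p);np.save('top4d.npy',d)
blade(p,d,(285,190,325,250),25)
E
```

```text
10.1 [408.74  78.27  65.29] F [-0.59  0.26 -0.79] M [-0.573  0.067  0.049] gap 21.0 q [-0.43  0.15  1.92  0.83  1.62 -2.23]
n 898 c [543.2  65.8  26.3] slope deg x,y [-2.88  0.06] std 2.21
rect ((526.7803955078125, 66.69718170166016), (100.78907775878906, 57.7330322265625), 0.6746683120727539)
```

Request:
jog_arm(increments=[[0,0,0,0,-3.3,2.3,-1],[0,0,0,0,-3.3,2.3,-1],[0,0,0,0,-0.8,0.6,-1],[0,0,0,0,0,0,-1],[0,0,0,0,0,0,-1]])

```text
time: 10.78
tcp_pos: [408.4, 78.4, 55.7]
ee_rot: [[-1.0, -0.013, -0.018], [-0.022, 0.573, 0.819], [-0.0, 0.819, -0.574]]
wrist_force: [0.0, -0.3, -1.0]
finger_gap: 21.1
```

Request:
jog_arm(increments=[[0,0,0,0,-0.8,0.6,-1],[0,0,0,0,0,0,-1]])

```text
time: 11.02
tcp_pos: [408.4, 78.5, 54.6]
ee_rot: [[-1.0, -0.013, -0.018], [-0.022, 0.573, 0.819], [-0.0, 0.819, -0.574]]
wrist_force: [0.5, 0.7, -1.0]
finger_gap: 21.1
```

Request:
jog_arm(increments=[[0,0,0,0,-0.8,0.6,-1],[0,0,0,0,0,0,-1]])

```text
time: 11.28
tcp_pos: [408.3, 78.5, 53.6]
ee_rot: [[-1.0, -0.012, -0.018], [-0.022, 0.573, 0.819], [-0.0, 0.819, -0.573]]
wrist_force: [-0.2, 0.9, -2.0]
finger_gap: 20.9
```

Request:
jog_arm(increments=[[0,0,0,0,-0.6,0.4,-1],[0,0,0,0,0,0,-1]])

```text
time: 11.52
tcp_pos: [408.4, 78.5, 53.0]
ee_rot: [[-1.0, -0.013, -0.018], [-0.022, 0.573, 0.819], [-0.0, 0.819, -0.573]]
wrist_force: [-0.2, -0.1, -0.3]
finger_gap: 20.8
```

Request:
jog_arm(increments=[[0,0,0,0,-0.6,0.4,-1],[0,0,0,0,0,0,-1]])

```text
time: 11.78
tcp_pos: [408.4, 78.5, 52.3]
ee_rot: [[-1.0, -0.013, -0.018], [-0.022, 0.573, 0.819], [-0.0, 0.819, -0.573]]
wrist_force: [0.1, 1.4, 0.0]
finger_gap: 21.1
```

```bash
python3 st.py
```

```text
11.78 [408.42  78.51  52.33] F [0.13 1.38 0.03] M [-0.407 -0.101  0.086] gap 21.1 q [-0.43  0.18  1.92  0.83  1.6  -2.25]
```

Request:
jog_arm(increments=[[0,0,0,0,-0.4,0.3,-1],[0,0,0,-3,0,0,-1],[0,0,0,-3,0,0,-1],[0,0,0,-3,0,0,-1],[0,0,0,0,0,0,-1]])

```text
time: 12.4
tcp_pos: [417.9, 78.6, 51.8]
ee_rot: [[-1.0, -0.013, -0.017], [-0.021, 0.574, 0.819], [-0.001, 0.819, -0.574]]
wrist_force: [1.1, 0.1, 0.3]
finger_gap: 21.3
```

```bash
python3 st.py
```

```text
12.4 [417.87  78.59  51.76] F [1.09 0.06 0.34] M [-0.338 -0.208 -0.09 ] gap 21.3 q [-0.43  0.2   1.89  0.83  1.59 -2.24]
```

Request:
jog_arm(increments=[[0,0,0,-3,0,0,-1],[0,0,0,-3,0,0,-1],[0,0,0,-3,0,0,-1],[0,0,0,-3,0,0,-1],[0,0,0,-3,0,0,-1],[0,0,0,0,0,0,-1]])

```text
time: 13.15
tcp_pos: [432.9, 79.0, 51.8]
ee_rot: [[-1.0, -0.013, -0.017], [-0.021, 0.573, 0.819], [-0.001, 0.819, -0.574]]
wrist_force: [-0.2, 0.4, 2.5]
finger_gap: 21.2
```

```bash
python3 st.py
python3 - <<'E'
from h import *
p,d=imaging.camera('top'); np.save('top5p.npy',p)
cv2.imwrite('pics/top5.png',cv2.resize(p[155:255,230:350],None,fx=6,fy=6,interpolation=cv2.INTER_CUBIC))
p,d=imaging.camera('side'); np.save('side5p.npy',p)
cv2.imwrite('pics/side5.png',cv2.resize(p[140:240,245:375],None,fx=6,fy=6,interpolation=cv2.INTER_CUBIC))
E
```

```text
13.15 [432.88  78.96  51.81] F [-0.2   0.41  2.52] M [-0.198 -0.148 -0.054] gap 21.2 q [-0.41  0.23  1.85  0.84  1.59 -2.23]
```

View pics/top5.png

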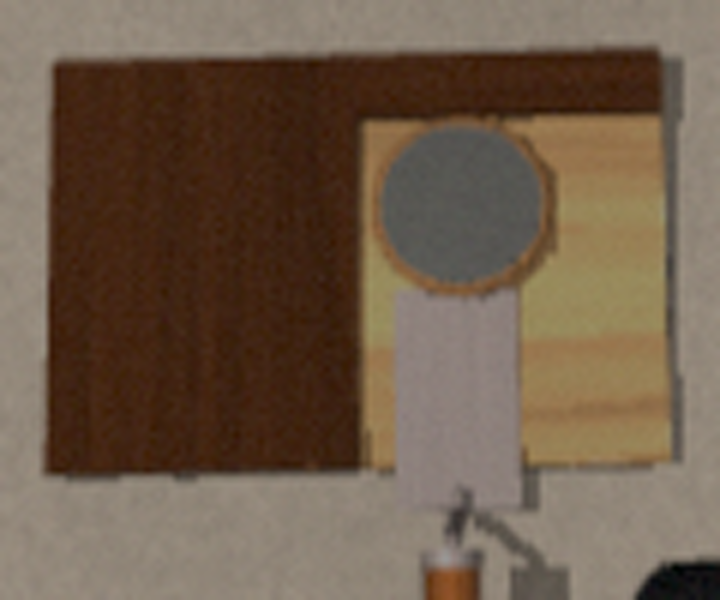

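View pics/side5.png

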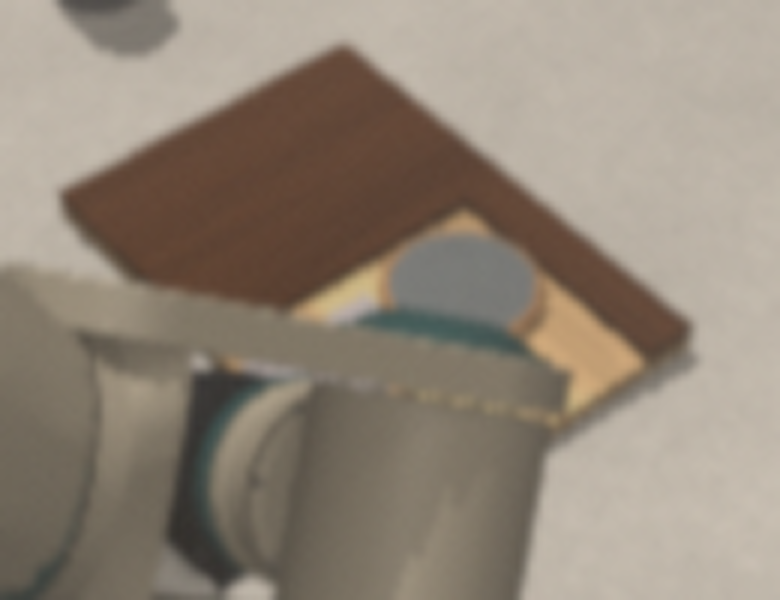

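Request:
jog_arm(increments=[[0,0,0,-2,0,0,-1],[0,0,0,-2,0,0,-1],[0,0,0,-2,0,0,-1],[0,0,0,-2,0,0,-1]])

```text
time: 13.75
tcp_pos: [440.5, 79.2, 51.8]
ee_rot: [[-1.0, -0.013, -0.018], [-0.022, 0.573, 0.819], [-0.0, 0.819, -0.573]]
wrist_force: [-2.6, -0.5, 3.8]
finger_gap: 21.4
```

Request:
jog_arm(increments=[[0,0,0,-2,0,0,-1],[0,0,0,-2,0,0,-1],[0,0,0,-2,0,0,-1],[0,0,0,-2,0,0,-1],[0,0,0,-2,0,0,-1]])

```text
time: 14.38
tcp_pos: [450.5, 79.4, 51.8]
ee_rot: [[-1.0, -0.013, -0.018], [-0.022, 0.573, 0.819], [-0.0, 0.819, -0.573]]
wrist_force: [-3.6, -0.3, 4.1]
finger_gap: 20.9
```

```bash
python3 st.py
python3 - <<'E'
from h import *
p,d=imaging.camera('top'); np.save('top6p.npy',p)
cv2.imwrite('pics/top6.png',cv2.resize(p[155:255,230:350],None,fx=6,fy=6,interpolation=cv2.INTER_CUBIC))
E
```

```text
14.38 [450.5   79.42  51.81] F [-3.57 -0.33  4.09] M [0.066 0.216 0.374] gap 20.9 q [-0.4   0.27  1.8   0.85  1.58 -2.22]
```

View pics/top6.png

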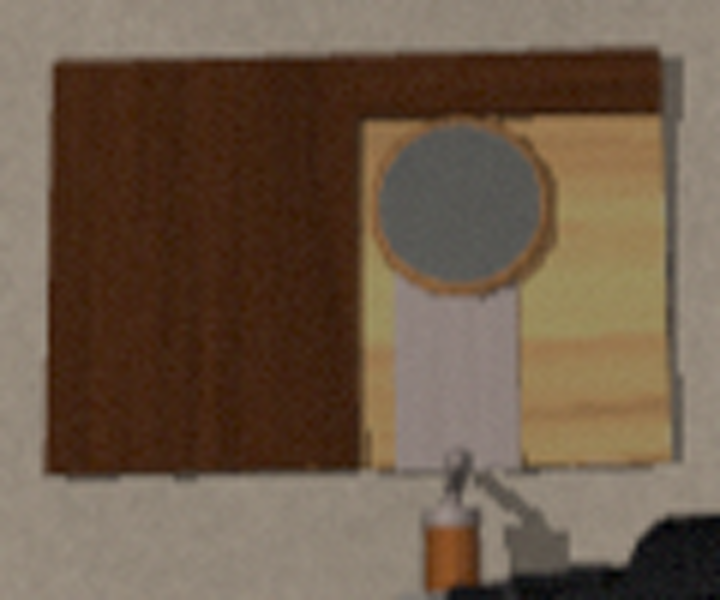

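Request:
jog_arm(increments=[[0,0,0,-2.5,0,0,-1],[0,0,0,-2.5,0,0,-1],[0,0,0,-2.5,0,0,-1],[0,0,0,-2.5,0,0,-1],[0,0,0,-2.5,0,0,-1],[0,0,0,-2.5,0,0,-1]])

```text
time: 15.18
tcp_pos: [465.5, 79.7, 51.8]
ee_rot: [[-1.0, -0.013, -0.018], [-0.022, 0.573, 0.819], [-0.0, 0.819, -0.573]]
wrist_force: [-3.2, -0.3, 5.0]
finger_gap: 21.2
```

Request:
jog_arm(increments=[[0,0,0,-2.5,0,0,-1],[0,0,0,-2.5,0,0,-1],[0,0,0,-2.5,0,0,-1],[0,0,0,-2.5,0,0,-1],[0,0,0,-2.5,0,0,-1],[0,0,0,-2.5,0,0,-1],[0,0,0,-2.5,0,0,-1],[0,0,0,-2.5,0,0,-1],[0,0,0,-2.5,0,0,-1],[0,0,0,-2.5,0,0,-1]])

```text
time: 16.42
tcp_pos: [490.5, 80.3, 51.8]
ee_rot: [[-1.0, -0.013, -0.018], [-0.022, 0.573, 0.819], [-0.0, 0.819, -0.573]]
wrist_force: [-4.3, -0.7, 5.6]
finger_gap: 21.2
```

```bash
python3 st.py
```

```text
16.43 [490.5   80.29  51.81] F [-4.25 -0.67  5.58] M [0.159 0.205 0.496] gap 21.2 q [-0.36  0.36  1.69  0.86  1.58 -2.18]
```

Request:
jog_arm(increments=[[0,0,0,0,0.1,0,-1],[0,0,0,0,0,0,-1],[0,0,0,0,0,0,-1],[0,0,0,0,0,0,-1],[0,0,0,0,0,0,-1],[0,0,0,0,0,0,-1]])

```text
time: 17.18
tcp_pos: [490.5, 80.2, 51.8]
ee_rot: [[-1.0, -0.013, -0.017], [-0.021, 0.574, 0.819], [-0.0, 0.819, -0.574]]
wrist_force: [1.8, -0.4, 1.7]
finger_gap: 21.1
```

```bash
python3 st.py
python3 - <<'E'
from h import *
p,d=imaging.camera('top'); np.save('top7p.npy',p)
cv2.imwrite('pics/top7.png',cv2.resize(p[155:255,230:350],None,fx=6,fy=6,interpolation=cv2.INTER_CUBIC))
E
```

```text
17.18 [490.51  80.23  51.82] F [ 1.85 -0.37  1.74] M [-0.068 -0.324 -0.202] gap 21.1 q [-0.36  0.36  1.69  0.86  1.58 -2.18]
```

View pics/top7.png

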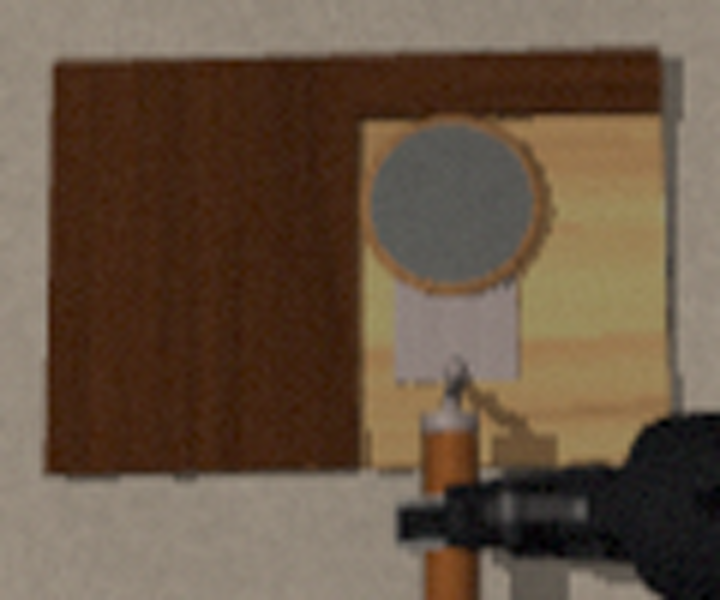

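Request:
jog_arm(increments=[[0,0,0,0,-0.5,0.3,-1],[0,0,0,0,0,0,-1],[0,0,0,0,0,0,-1]])

```text
time: 17.6
tcp_pos: [490.3, 80.3, 51.5]
ee_rot: [[-1.0, -0.013, -0.018], [-0.022, 0.573, 0.819], [-0.0, 0.819, -0.573]]
wrist_force: [-0.7, -0.1, 5.0]
finger_gap: 21.3
```

```bash
python3 st.py
```

```text
17.6 [490.3   80.3   51.51] F [-0.74 -0.06  5.02] M [ 0.132 -0.203  0.162] gap 21.3 q [-0.36  0.36  1.69  0.86  1.58 -2.18]
```

Request:
jog_arm(increments=[[0,0,0,0,0,0,-1],[0,0,0,0,0,0,-1]])

```text
time: 17.85
tcp_pos: [490.3, 80.3, 51.6]
ee_rot: [[-1.0, -0.013, -0.018], [-0.022, 0.573, 0.819], [-0.0, 0.819, -0.573]]
wrist_force: [-0.2, 0.7, 4.6]
finger_gap: 21.5
```

Request:
jog_arm(increments=[[0,0,0,0,0,0,-1],[0,0,0,0,0,0,-1]])

```text
time: 18.1
tcp_pos: [490.3, 80.3, 51.6]
ee_rot: [[-1.0, -0.013, -0.018], [-0.022, 0.573, 0.819], [-0.0, 0.819, -0.573]]
wrist_force: [-0.7, -0.5, 4.4]
finger_gap: 21.1
```

Request:
jog_arm(increments=[[0,0,0,0,0,0,-1],[0,0,0,0,0,0,-1]])

```text
time: 18.35
tcp_pos: [490.3, 80.3, 51.5]
ee_rot: [[-1.0, -0.013, -0.018], [-0.022, 0.573, 0.819], [-0.0, 0.819, -0.573]]
wrist_force: [-0.6, 0.4, 5.1]
finger_gap: 20.9
```

```bash
python3 st.py
```

```text
18.35 [490.31  80.3   51.54] F [-0.55  0.35  5.09] M [ 0.205 -0.21   0.029] gap 20.9 q [-0.36  0.36  1.69  0.86  1.58 -2.18]
```

Request:
jog_arm(increments=[[2,0,0,0,1.5,0.6,-1],[4,0,0,0,2.8,1.4,-1],[4,0,0,0,2.8,1.4,-1],[4,0,0,0,2.8,1.4,-1],[4,0,0,0,2.8,1.5,-1]])

```text
time: 18.98
tcp_pos: [489.5, 93.2, 55.6]
ee_rot: [[-1.0, -0.016, -0.014], [-0.021, 0.801, 0.598], [0.001, 0.598, -0.801]]
wrist_force: [-0.6, 1.1, -1.3]
finger_gap: 21.2
```

```bash
python3 st.py
cat > look.py <<'E'
import sys
from h import *
t=sys.argv[1]
p,d=imaging.camera('top'); np.save(f'top{t}p.npy',p); np.save(f'top{t}d.npy',d)
s,_=imaging.camera('side')
a=cv2.resize(p[155:255,230:350],None,fx=4,fy=4,interpolation=cv2.INTER_CUBIC)
b=cv2.resize(s[140:240,250:340],None,fx=4,fy=4,interpolation=cv2.INTER_CUBIC)
cv2.imwrite(f'pics/look{t}.png',np.hstack([a[:,:430],b]))
E
python3 look.py 8
```

```text
18.98 [489.48  93.16  55.62] F [-0.59  1.1  -1.33] M [-0.449  0.126 -0.028] gap 21.2 q [-0.22  0.2   1.73  0.63  1.43 -1.98]
```

View pics/look8.png

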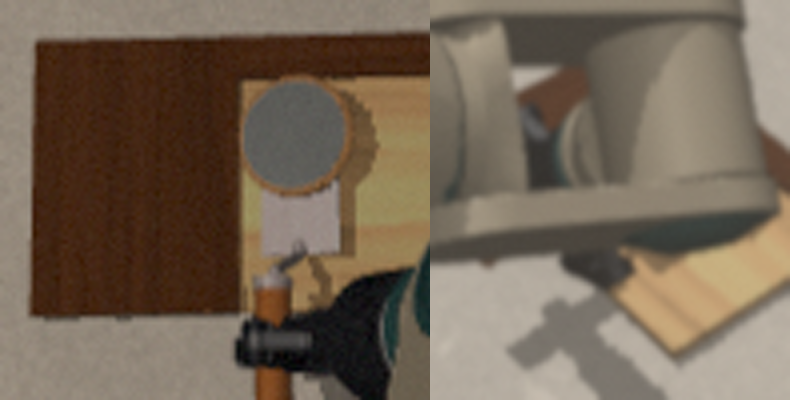

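Request:
jog_arm(increments=[[4,0,0,0,2.5,1.7,-1],[4,0,0,0,2.5,1.7,-1],[4,0,0,0,2.5,1.7,-1],[4,0,0,0,2.5,1.7,-1],[4,0,0,0,2.5,1.7,-1]])

```text
time: 19.7
tcp_pos: [489.1, 108.0, 54.1]
ee_rot: [[-1.0, -0.02, -0.008], [-0.021, 0.957, 0.29], [0.002, 0.29, -0.957]]
wrist_force: [-0.2, -0.6, -2.1]
finger_gap: 21.1
```

```bash
python3 st.py;python3 look.py 9
```

```text
19.7 [489.09 107.97  54.07] F [-0.22 -0.64 -2.07] M [-0.192  0.144 -0.006] gap 21.1 q [-0.02  0.12  1.72  0.3   1.33 -1.69]
```

View pics/look9.png

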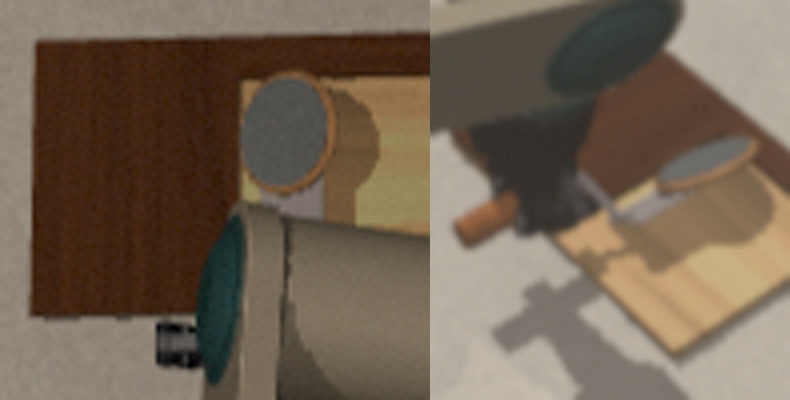

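Request:
jog_arm(increments=[[4,0,0,0,2.5,1.7,-1],[4,0,0,0,2.5,1.7,-1],[4,0,0,0,2.5,1.7,-1],[4,0,0,0,2.5,1.6,-1],[4,0,0,0,2.5,1.6,-1],[4,0,0,0,2.5,1.6,-1]])

```text
time: 20.55
tcp_pos: [488.8, 123.7, 46.1]
ee_rot: [[-1.0, -0.021, -0.0], [-0.021, 0.992, -0.123], [0.003, -0.123, -0.992]]
wrist_force: [-0.3, -0.7, -1.4]
finger_gap: 21.0
```

```bash
python3 st.py;python3 look.py 10
```

```text
20.55 [488.79 123.73  46.12] F [-0.3  -0.7  -1.43] M [ 0.085  0.168 -0.028] gap 21.0 q [ 0.24  0.17  1.66 -0.12  1.34 -1.32]
```

View pics/look10.png

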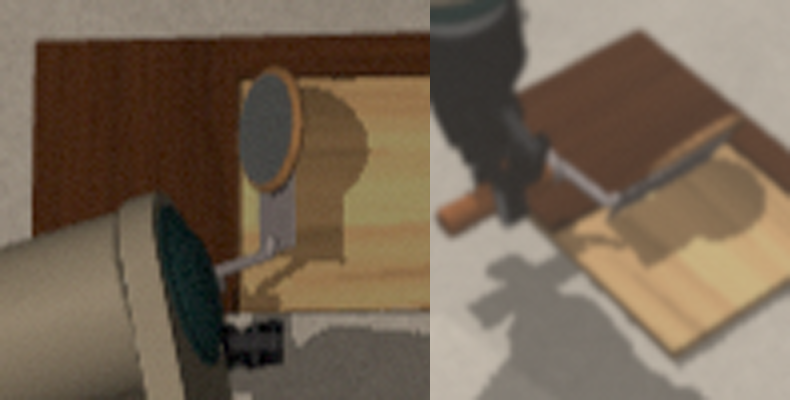

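Request:
jog_arm(increments=[[4,0,0,0,2.5,1.6,-1],[4,0,0,0,2.4,1.5,-1],[3,0,0,0,1.7,1.0,-1],[3,0,0,0,1.6,0.9,-1],[3,0,0,0,1.6,0.9,-1],[3,0,0,0,1.6,0.9,-1]])

```text
time: 21.4
tcp_pos: [488.8, 132.8, 36.9]
ee_rot: [[-1.0, -0.02, 0.007], [-0.021, 0.891, -0.453], [0.003, -0.453, -0.891]]
wrist_force: [0.0, -0.0, -1.7]
finger_gap: 21.2
```

```bash
python3 st.py;python3 look.py 11
```

```text
21.4 [488.82 132.85  36.88] F [ 0.03 -0.   -1.71] M [ 0.365  0.138 -0.068] gap 21.2 q [ 0.42  0.32  1.56 -0.43  1.47 -1.08]
```

View pics/look11.png

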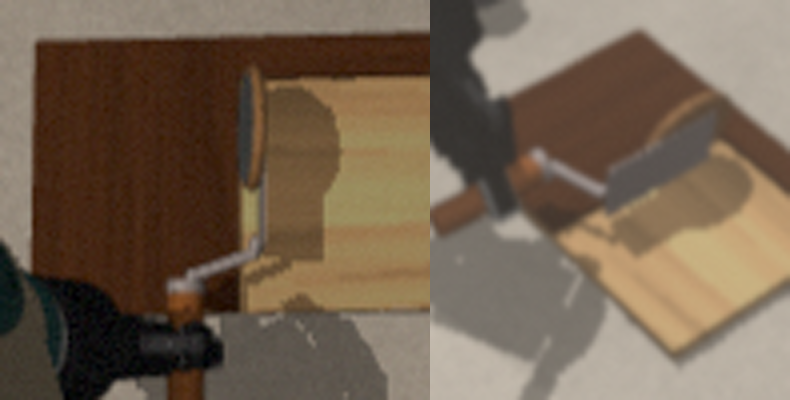

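Request:
jog_arm(increments=[[2,0,0,0,1.0,-0.3,-1],[2,0,0,0,0.9,-0.5,-1],[2,0,0,0,0.8,-0.6,-1],[2,0,0,0,0.8,-0.6,-1],[2,0,0,0,0.7,-0.6,-1],[2,0,0,0,0.7,-0.6,-1]])

```text
time: 22.25
tcp_pos: [489.1, 139.7, 37.8]
ee_rot: [[-1.0, -0.017, 0.014], [-0.022, 0.776, -0.631], [-0.0, -0.631, -0.776]]
wrist_force: [0.2, -0.3, -1.6]
finger_gap: 21.0
```

```bash
python3 st.py;python3 look.py 12
```

```text
22.25 [489.11 139.68  37.78] F [ 0.19 -0.34 -1.6 ] M [ 0.502  0.151 -0.042] gap 21.0 q [ 0.51  0.44  1.49 -0.59  1.58 -0.97]
```

View pics/look12.png

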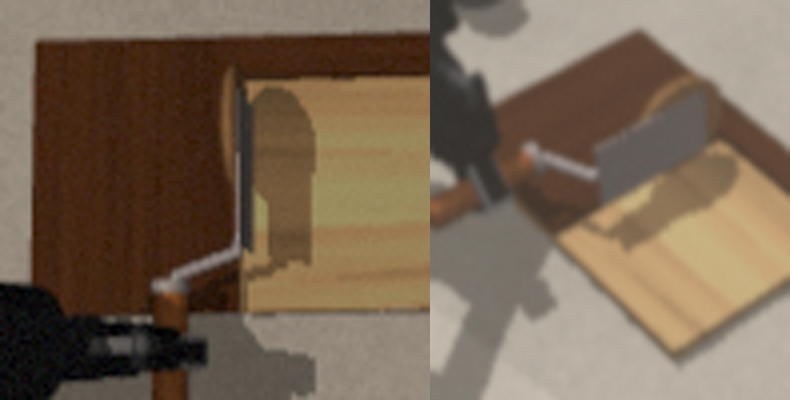

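Request:
jog_arm(increments=[[2,0,0,0,0.7,-0.7,-1],[2,0,0,0,0.7,-0.7,-1],[2,0,0,0,0.6,-0.8,-1],[2,0,0,0,0.6,-0.8,-1]])

```text
time: 22.85
tcp_pos: [489.0, 143.6, 38.2]
ee_rot: [[-1.0, -0.015, 0.016], [-0.022, 0.68, -0.733], [-0.0, -0.733, -0.68]]
wrist_force: [-0.7, 0.3, -1.8]
finger_gap: 21.3
```

```bash
python3 st.py;python3 look.py 13
```

```text
22.85 [489.   143.56  38.21] F [-0.65  0.26 -1.83] M [ 0.572  0.138 -0.035] gap 21.3 q [ 0.56  0.52  1.43 -0.68  1.67 -0.93]
```

View pics/look13.png

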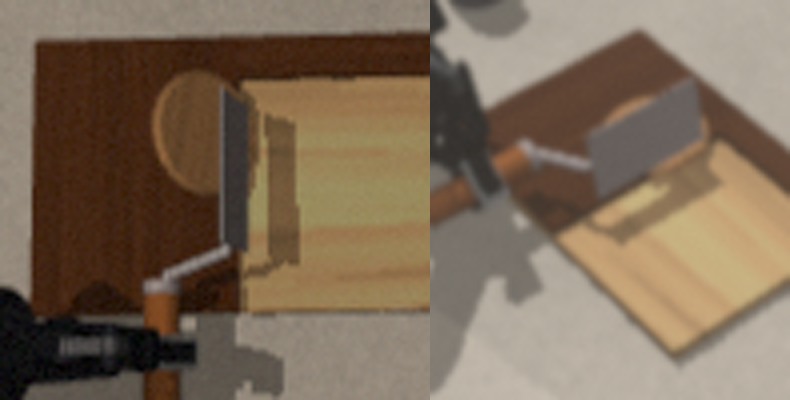

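Request:
jog_arm(increments=[[0,0,0,0,0,0,-1],[0,0,0,0,0,0,-1],[0,0,0,0,0,0,-1]])

```text
time: 23.32
tcp_pos: [489.1, 143.3, 38.5]
ee_rot: [[-1.0, -0.014, 0.016], [-0.021, 0.682, -0.731], [-0.001, -0.731, -0.682]]
wrist_force: [-0.5, 0.1, -0.8]
finger_gap: 20.8
```

```bash
python3 st.py;python3 look.py 14
```

```text
23.32 [489.12 143.34  38.5 ] F [-0.5   0.09 -0.79] M [0.565 0.117 0.004] gap 20.8 q [ 0.56  0.52  1.43 -0.68  1.67 -0.93]
```

View pics/look14.png

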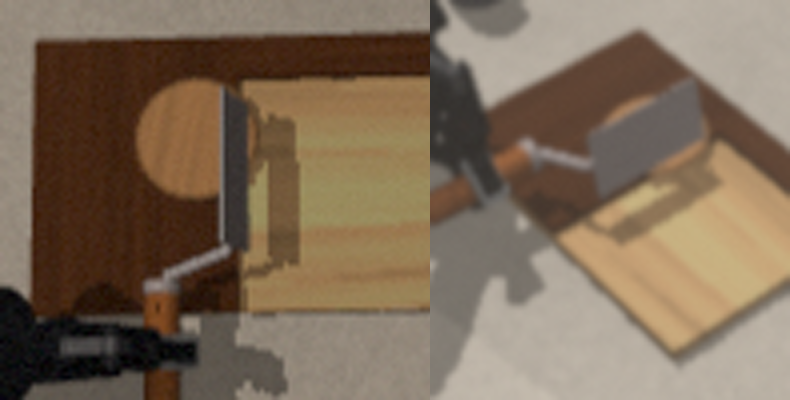

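The rondel lies bare face up on the ledge, centred near crop (197,138), with its right rim under the blade's lower edge. I'll lift the blade straight up.

Request:
jog_arm(increments=[[0,0,0,0,-1.5,-1.4,-1],[0,0,0,0,-2.9,-2.7,-1],[0,0,0,0,-5.8,-5.5,-1],[0,0,0,0,-11.7,-10.9,-1],[0,0,0,0,-18.3,-17,-1],[0,0,0,0,-18.3,-17,-1],[0,0,0,0,0,0,-1]])

```text
time: 24.3
tcp_pos: [490.2, 144.1, 121.5]
ee_rot: [[-1.0, -0.011, 0.02], [-0.022, 0.684, -0.729], [-0.006, -0.729, -0.684]]
wrist_force: [0.3, -0.1, -2.2]
finger_gap: 21.2
```

```bash
python3 st.py;python3 look.py 15
```

```text
24.3 [490.19 144.09 121.45] F [ 0.29 -0.12 -2.24] M [ 0.58   0.118 -0.065] gap 21.2 q [ 0.56  0.4   1.4  -0.7   1.78 -1.02]
```

View pics/look15.png

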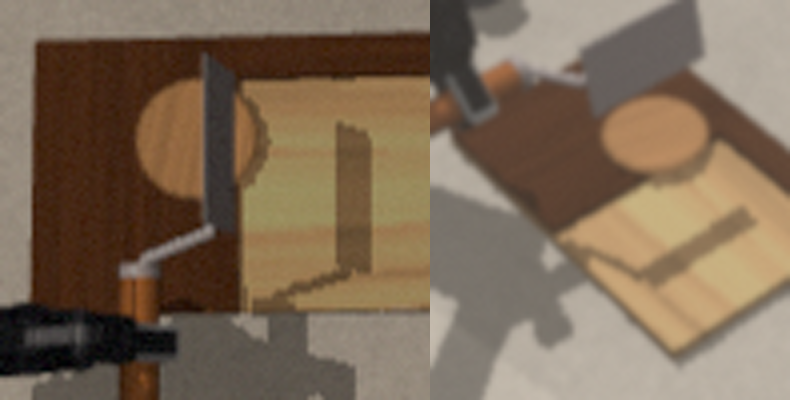

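Request:
jog_arm(increments=[[-8,0,0,0,0,-10,-1],[-10,0,0,0,0,-10,-1],[-10,0,0,0,0,-10,-1],[-10,0,0,0,0,-10,-1],[-10,0,0,0,0,0,-1],[-10,0,0,0,0,0,-1],[-10,0,0,0,0,0,-1],[-10,0,0,0,0,0,-1],[-10,0,0,0,0,0,-1],[-8,0,0,0,0,0,-1],[-6,0,0,0,0,0,-1],[0,0,0,0,0,0,-1]])

```text
time: 25.9
tcp_pos: [487.6, 164.3, 148.3]
ee_rot: [[-1.0, -0.006, -0.02], [-0.02, 0.574, 0.819], [0.006, 0.819, -0.574]]
wrist_force: [0.2, -0.3, -1.8]
finger_gap: 20.8
```

```bash
python3 st.py; cat > to.py <<'E'
import sys,numpy as np
from rig import get_state
import k
x,y,z,yaw,lean=map(float,sys.argv[1:6])
s=get_state(); T=k.grip(yaw,lean).as_matrix()
print('turn',np.degrees(k.Ro.from_matrix(s['ee_rot'].T@T).as_rotvec()).round(2),'then shift',(T.T@(np.array([x,y,z])-s['tcp_pos'])).round(1))
E
python3 to.py 428 -300.5 150 -6.4 55
```

```text
25.9 [487.56 164.3  148.32] F [ 0.2  -0.33 -1.82] M [-0.666  0.065  0.005] gap 20.8 q [-0.21  0.15  1.72  0.92  1.58 -1.94]
turn [-0.05 -6.37  4.04] then shift [   7.4 -267.4 -384.8]
```

Request:
jog_arm(increments=[[0,-3.2,2.02,0,0,0,-1],[0,-3.17,2.02,0,0,0,-1],[0,0,0,0.6,-10,-15,-1],[0,0,0,0.6,-20,-29,-1],[0,0,0,0.6,-22.3,-32.1,-1],[0,0,0,0.6,-22.3,-32.1,-1],[0,0,0,0.6,-22.3,-32.1,-1],[0,0,0,0.6,-22.3,-32.1,-1],[0,0,0,0.6,-22.3,-32.1,-1],[0,0,0,0.6,-22.3,-32.1,-1],[0,0,0,0.6,-22.3,-32.1,-1],[0,0,0,0.6,-22.3,-32.1,-1],[0,0,0,0.6,-22.3,-32.1,-1],[0,0,0,0.6,-22.3,-32.1,-1],[0,0,0,0.2,-14,-20,-1],[0,0,0,0,0,0,-1],[0,0,0,0,0,0,-1]])

```text
time: 28.02
tcp_pos: [430.1, -299.0, 152.8]
ee_rot: [[-0.994, 0.058, 0.092], [0.109, 0.571, 0.814], [-0.005, 0.819, -0.574]]
wrist_force: [0.3, 0.1, -1.7]
finger_gap: 21.2
```

```bash
python3 st.py
python3 to.py 428 -300.5 150 -6.4 55
python3 - <<'E'
from blade import *
p,d=imaging.camera('top'); np.save('top16p.npy',p);np.save('top16d.npy',d)
cv2.imwrite('pics/top16.png',cv2.resize(p[150:310,230:500],None,fx=2.9,fy=2.9,interpolation=cv2.INTER_CUBIC))
blade(p,d,(445,190,490,245),110)
E
```

```text
28.02 [ 430.11 -299.    152.81] F [ 0.3   0.11 -1.73] M [-0.594  0.208 -0.069] gap 21.2 q [-0.97  0.58  1.16  0.67  2.11 -2.3 ]
turn [-0.03  0.04  0.33] then shift [ 1.9 -3.3  0.2]
n 783 c [ 547.8 -325.3  114.8] slope deg x,y [-0.55  0.16] std 1.61
rect ((546.4240112304688, -325.4006042480469), (58.10514450073242, 100.97186279296875), 84.02458190917969)
```

View pics/top16.png

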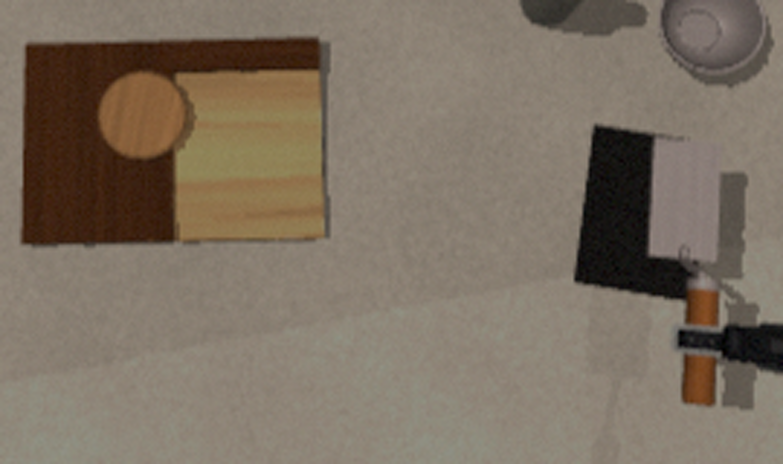

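The rondel is flat on the ledge, and the blade is over the mat's centre. Lowering now.

Request:
jog_arm(increments=[[0,0,0,0,-10,7,-1],[0,0,0,0,-20.5,14.35,-1],[0,0,0,0,-20.5,14.35,-1],[0,0,0,0,-16.4,11.5,-1],[0,0,0,0,-8.2,5.75,-1],[0,0,0,0,-4.1,2.9,-1],[0,0,0,0,-3.3,2.3,-1],[0,0,0,0,0,0,-1],[0,0,0,0,0,0,-1]])

```text
time: 29.2
tcp_pos: [430.5, -300.0, 52.0]
ee_rot: [[-0.994, 0.057, 0.094], [0.11, 0.571, 0.814], [-0.007, 0.819, -0.574]]
wrist_force: [-0.4, 0.1, -1.1]
finger_gap: 21.3
```

```bash
python3 st.py
```

```text
29.2 [ 430.55 -300.     52.01] F [-0.42  0.14 -1.11] M [-0.598  0.205 -0.008] gap 21.3 q [-0.97  0.71  1.19  0.62  1.98 -2.41]
```

Request:
jog_arm(increments=[[0,0,0,0,-2.5,1.7,-1],[0,0,0,0,-1.6,1.1,-1],[0,0,0,0,-0.8,0.6,-1],[0,0,0,0,0,0,-1]])

```text
time: 29.7
tcp_pos: [430.4, -299.7, 45.4]
ee_rot: [[-0.994, 0.058, 0.093], [0.11, 0.57, 0.814], [-0.006, 0.82, -0.573]]
wrist_force: [-0.8, 0.5, -1.3]
finger_gap: 21.3
```

Request:
jog_arm(increments=[[0,0,0,0,-0.8,0.6,-1],[0,0,0,0,0,0,-1]])

```text
time: 29.95
tcp_pos: [430.4, -299.7, 44.5]
ee_rot: [[-0.994, 0.058, 0.093], [0.11, 0.57, 0.814], [-0.006, 0.819, -0.573]]
wrist_force: [0.0, -0.2, -1.0]
finger_gap: 21.1
```

Request:
jog_arm(increments=[[0,0,0,0,-0.8,0.6,-1],[0,0,0,0,0,0,-1]])

```text
time: 30.2
tcp_pos: [430.5, -299.7, 43.8]
ee_rot: [[-0.994, 0.057, 0.093], [0.109, 0.57, 0.814], [-0.007, 0.82, -0.573]]
wrist_force: [-1.2, 1.2, 0.3]
finger_gap: 21.0
```

```bash
python3 st.py
```

```text
30.2 [ 430.48 -299.75   43.84] F [-1.19  1.25  0.25] M [-0.249  0.111  0.119] gap 21.0 q [-0.97  0.72  1.19  0.62  1.97 -2.42]
```

Request:
jog_arm(increments=[[0,0,0,0,-0.3,0.2,-1],[0,0,0,0,0,0,-1],[0,0,0,0,0,0,-0.3],[0,0,0,0,0,0,0],[0,0,0,0,0,0,0],[0,0,0,0,0,0,0],[0,0,0,0,0,0,0]], grip_force=20)

```text
time: 31.08
tcp_pos: [430.5, -299.8, 43.2]
ee_rot: [[-0.994, 0.058, 0.093], [0.11, 0.57, 0.814], [-0.006, 0.819, -0.573]]
wrist_force: [0.1, -0.2, 0.5]
finger_gap: 42.8
```

```bash
python3 st.py
python3 - <<'E'
from blade import *
p,d=imaging.camera('top'); np.save('top17p.npy',p)
cv2.imwrite('pics/top17.png',cv2.resize(p[180:310,400:540],None,fx=4,fy=4,interpolation=cv2.INTER_CUBIC))
blade(p,d,(445,200,467,245),5)
E
```

```text
31.07 [ 430.46 -299.77   43.16] F [ 0.11 -0.18  0.46] M [-0.369  0.023  0.006] gap 42.8 q [-0.97  0.72  1.19  0.62  1.97 -2.42]
n 597 c [ 545.1 -331.     6.2] slope deg x,y [-0.21  0.87] std 1.99
rect ((544.8651733398438, -334.2320251464844), (54.91383743286133, 112.4859619140625), 87.04713439941406)
```

View pics/top17.png

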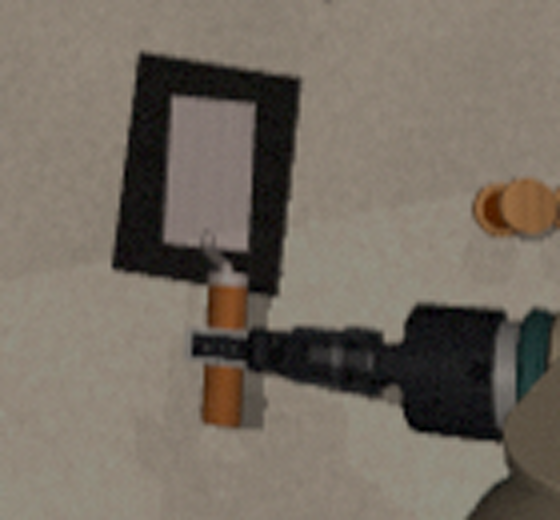

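Released, with the blade centred on the mat. Backing straight out along the tool axis.

Request:
jog_arm(increments=[[0,0,0,0,0,-6,0],[0,0,0,0,0,-12,0],[0,0,0,0,0,-20,0],[0,0,0,0,0,-30,0],[0,0,0,0,0,-40,0],[0,0,0,0,0,-40,0],[0,0,0,0,0,0,0],[0,0,0,0,0,0,0]])

```text
time: 32.12
tcp_pos: [416.5, -420.0, 127.4]
ee_rot: [[-0.994, 0.058, 0.093], [0.11, 0.57, 0.815], [-0.006, 0.82, -0.573]]
wrist_force: [-0.9, 0.0, 0.0]
finger_gap: 42.7
```

```bash
python3 st.py
python3 - <<'E'
from blade import *
p,d=imaging.camera('top'); np.save('top18p.npy',p)
cv2.imwrite('pics/top18.png',cv2.resize(p[130:310,230:500],None,fx=2.9,fy=2.9,interpolation=cv2.INTER_CUBIC))
P=cloud('top',d); H=cv2.cvtColor(p,cv2.COLOR_BGR2HSV).astype(int)
def fit(m,zg):
    m=m&(np.abs(P[...,2]-zg)<12)
    q=P[m]; c=q.mean(0); A=np.c_[q[:,:2]-c[:2],np.ones(len(q))]; k,*_=np.linalg.lstsq(A,q[:,2],rcond=None); print(m.sum(),c.round(1),np.degrees(k[:2]).round(2),(q[:,2]-A@k).std().round(2))
fit(roi(p,(443,205,461,240))&(H[...,1]<75)&(H[...,2]>95),5)
rim=roi(p,(262,172,297,208))&(H[...,1]>75)&(H[...,2]>85)
rim=cv2.morphologyEx(rim.astype(np.uint8),cv2.MORPH_OPEN,np.ones((3,3)))>0
fit(cv2.erode(rim.astype(np.uint8),np.ones((3,3)))>0,26)
r,w=rect('top',rim,24); print(cv2.minEnclosingCircle(w))
s,_=imaging.camera('side'); cv2.imwrite('pics/side18.png',s)
E
```

```text
32.12 [ 416.51 -419.97  127.37] F [-0.93  0.03  0.04] M [-0.371  0.007  0.002] gap 42.7 q [-1.08  0.87  0.78  0.64  2.25 -2.33]
627 [ 547.8 -325.2    6.4] [-0.36  0.21] 1.94
667 [635.5 136.5  26.4] [-0.33  2.24] 2.9
((630.7119750976562, 127.14314270019531), 56.61895751953125)
```

View pics/top18.png

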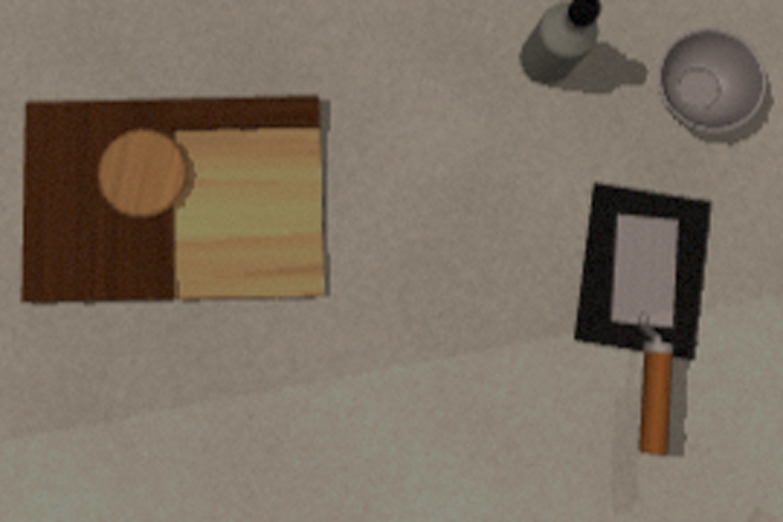

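View pics/side18.png

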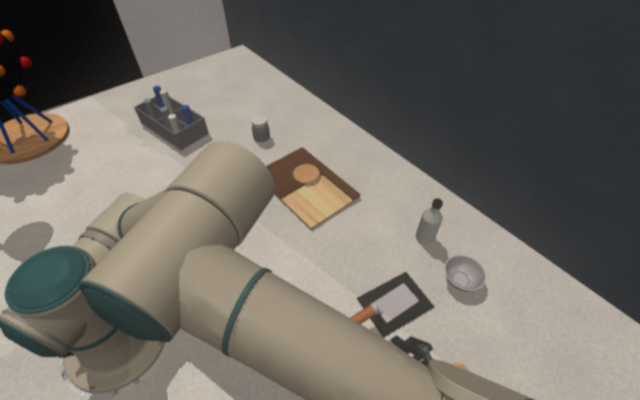

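```bash
python3 - <<'E'
from blade import *
p,d=imaging.camera('top'); P=cloud('top',d)
yy,xx=np.mgrid[0:400,0:640]
m=((xx-279.2)**2+(yy-189.3)**2<12.5**2)&(np.abs(P[...,2]-26)<12)
q=P[m];c=q.mean(0);A=np.c_[q[:,:2]-c[:2],np.ones(len(q))];k,*_=np.linalg.lstsq(A,q[:,2],rcond=None)
print(m.sum(),c.round(1),np.degrees(k[:2]).round(2),(q[:,2]-A@k).std())
th=np.radians(1.0);v=c[:2]-[613.3,112.2];print('board xy',v[0]*np.cos(th)+v[1]*np.sin(th),-v[0]*np.sin(th)+v[1]*np.cos(th))
E
```

```text
493 [635.2 138.6  27.1] [-0.03 -0.13] 1.823616291702969
board xy 22.32420347548712 26.00387264489187
```

The rondel is flat (slopes below 0.2°) with its centre about 26 mm past the step. Handing in.

```bash
python3 - <<'E'
from rig import order
print(order.close_job())
E
```

```text
the job is handed in; nothing more can be done
None
```

The rondel now lies primed face down on the left ledge, and the spatula stands released on the mat. I handed the job in at about 32 s of the 72 s allowed; no verdict was reported.

**What I did:** I gripped the spatula's handle leaning 55° to the right and slid the blade under the rondel from the near side. I pressed it on the bay floor at about 6.5 N for 0.75 s. I then rolled the wrist about 102° around the blade's left edge, so the rondel tipped over the step, and took the spatula back to the mat.

**Last checks:**
- **Rondel:** it lies bare side up, tilted less than 0.2°. Its centre is at about x +22, y +26 mm on the board, roughly 26 mm past the step where 15 mm is needed.
- **Spatula:** it stands level to within about 0.4°, with the blade's centre about 2–3 mm from the mat's centre. The gripper is more than 100 mm clear of it.
- **Bystanders:** I saw no change in the jar, bottle or bowl in the pictures, but did not measure them.

**Force:** the board forces are inferred from the wrist sensor plus the spatula's weight. The highest reading while sliding in was about 7 N. At the first stop it fell to about 3.3 N, so I pressed a little further before the hold.

**Checks that failed or disagreed:**
- An automatic outline of the rondel took in some of the bay and gave a wrong centre. I repeated it on the inner part of the disc only.
- One blade measurement, taken while the gripper was still at the handle, was several millimetres off because the search area was cut too small. It was measured correctly after the gripper backed away.

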